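# Load the filter cubes into the microscope's filter cassette

## Robot

A 7-joint arm with a two-finger parallel gripper is mounted at the origin on a cart in front of the work surface, level with it; the furniture and walls round the work are solid. World frame = base frame: x ahead of the robot, y to its left, z up, the work surface at z = 0. Lengths are in mm, angles in rad, forces in N, time in s.
With the tool pointing down it reaches from about 425 to 825 mm from the base axis. Payload 3.6 kg.
Tool frame: the origin (TCP) lies between the finger pads; the fingertips stand 22 mm ahead of it and the grasp point (between the pads) lies 3 mm ahead of it; z points along the fingers, y is the line along which they close (so a half turn about z gives the same grasp; the last joint's range is limited). The gripper opens to 93 mm and grips with 3 to 60 N. Pads are 15 mm wide; open, the fingers measure 128 mm over their backs; the gripper's body (75 mm by 188 mm) begins 65 mm behind the grasp point.
Start: joints at [1.135, 0.615, -0.013, 1.423, 0.008, 1.103, -0.04], TCP at [258.985, -596.146, 240.64] pointing down, gripper open.
Joint ranges: [-3.12, 3.12], [-0.3, 2.06], [-1.34, 1.32], [0.26, 2.42], [-1.36, 4.5], [0.01, 1.98], [-2.84, 2.84]. Speed limits (rad/s): [2.79, 2.79, 3.14, 3.14, 3.14, 3.14, 3.14].

## Interface

Orientations are given as a rotation vector (axis times angle).
In Python, from workcell import telemetry, imaging, finish_job gives the robot as it stands.
- The arm moves only by the tool play_rows, never from a script. Its argument "plan" is a list of rows, each a list of 2 entries, a list of its own where there are three numbers: the shift along the tool's x, y, z each as a share of 40 mm, from -1 to 1, then the turn, a rotation vector about the tool's x, y, z each as a share of 6 degrees, from -1 to 1. In form: [[[dx, dy, dz], [wx, wy, wz]], ...]. A call has 1 to 12 rows; each row shifts and turns the commanded pose from where the row before left it, along the tool's axes as they then stand; what a row does not reach is not made up. A row lasts 1/8 s, in which the tool goes at most 62.5 mm and 10.7 degrees, less where a joint would pass 70% of its speed; a pose out of reach is approached as far as the arm can. A call with a number of a shift or a turn outside -1 to 1 is refused whole. A call with a gripper value outside its range is refused whole. "grip" is the opening, from 0 (shut) to 1 (fully open), set as the call begins (left out, the last holds). The fingers move at their own pace and stop on an object; "squeeze" is the grip in N (left out, the last holds). Time passes only in rows, so rows that do not move let the fingers close. It gives the time, the measured TCP pose, the force, the opening and the grip force at its end, in the units of the state.
- telemetry.sense(): the state, without advancing time (a new reading comes with each control period).
- imaging.snapshot(name): name is "side" or "top"; returns a dict with "frame" (480x640x3 uint8, red, green, blue), "fx", "fy", "cx", "cy" (pixels), "R" (3x3) and "t" (3): a world point X has camera coordinates R X + t. Camera axes: x right, y down, z forward; pixel columns grow to the right and rows downward; lengths in mm; the calibration is good to about 2 mm. A picture is of the moment at which its call begins. There is no depth.
- finish_job(): hands the job in; it is judged then, once.
The state is a dict: "t": time; "qpos": joint angles; "dq": joint speeds; "effort": joint torques, N m; "ee_pos": TCP position; "eef_rot": TCP orientation; "force": force on the tool from outside, world axes, zero at the start; "wrist_torque": the same for the moment, N m; "grip_width": finger opening in mm; "finger_force": force on a finger pad.
Only numpy, scipy, OpenCV 4.12 (cv2) and the standard library are available. Lean on these libraries where they do the work, as an engineer would, in place of code of your own. Each camera call takes 0.05 s, during which the arm holds its last target. There are 200 camera calls.

## Task

Load the two loose filter cubes into the two empty bays of the sloped filter cassette, one in each, the same way round as the cube already in the middle bay (window to the front, key rail in the notch at the back, label side up), and press each fully home past its leaf spring until it sits flush on the bay floor. Keep the fingers off the cubes' windows, do not disturb the dust cap, the hex driver and the blower, and let go of everything at the end.

Things in the scene. Friction and masses are not known exactly. Their poses are not given: they have to be found in the camera images.
- cube_1: Loose filter cube, aluminium block 36 (x) x 30 (y) x 42 mm (z), about 80 g; starts standing upright. Origin: centre of its underside; z points out of its top (blank white label). Front = -x face: round black window. Back = +x face: key rail. The two y faces are plain and flat: grip here, 30 mm wide. Its lowest 4 mm are bevelled, 3 mm a side.
- cube_2: Second loose filter cube, the same as cube_1 in shape, size and axes, but it starts lying on its window: -x face down, key on top, z axis level and pointing away from the robot or to either side (never straight to the robot). Its origin is then 21 mm over the bench; its y faces are upright and free to grip.
- cube_1_window: Round black window port of cube_1, 24 mm across, 3 mm proud of the front face, 23 mm above the underside; origin: the port's centre on the front face, axes as the cube's. Fingers must stay off it.
- cube_2_window: The same window port of cube_2.
- cube_1_key (a point): Point on the outer face of cube_1's key, at x = +22, y = 0, z = 12 mm in the cube's frame. The key stands 4 mm proud of the back: a rail 10 mm wide from 5 to 25 mm up, with a head 20 mm wide from 25 to 41 mm up.
- cube_2_key (a point): The same point on cube_2.
- bay_left (a point): Centre of the floor of the empty bay at the cassette's left (+y) end. z = square out of the floor, which slopes 35 degrees down to the robot; x = up the slope to the back; y along the cassette. A seated cube has its axes parallel to these and its origin here. Bay 42 (x) x 34.5 mm (y), 16 mm deep; front lip 8 mm high; notch 17 mm wide in the back wall for the key rail.
- bay_right (a point): Centre of the floor of the empty bay at the right (-y) end, 136 mm from bay_left; the same in all else. In both a steel leaf spring on the +y wall reaches 4.7 mm into the bay at its foot: a cube does not drop home by itself but must be pushed down, still held, with some 3 to 6 N square to the floor (let go halfway, it tips out over the low lip); the spring then moves it up to 2.3 mm to -y.
- cassette: Dark steel cassette, 56 (x) x 216 mm (y), flat deck 16 mm over the bay floors, fixed on a grey stand with a base plate 100 x 226 x 6 mm. Origin: centre of the middle bay's floor, 46 mm over the bench; axes as the bays'. Bays at y = -68, 0 and +68 mm, 38 mm free between neighbouring cubes.
- loaded_cube: The cube already fixed in the middle bay, the right way round; same size and axes as the loose cubes. It stands 26 mm over the deck.
- dust_cap: Black round dust cap, 42 mm across, 19 mm high, on the bench between the two loose cubes; origin under its centre. Leave alone.
- hex_driver: Screwdriver with red handle, 141 mm long along y, 19 mm thick, behind the cubes; origin under its middle. Leave alone. Behind it, from about x = 0.75 m on, stands a tall instrument case that a far-leaning wrist can strike.
- blower: Blue rubber dust blower, 128 mm long along its y, 52 mm high, to the right of the cubes; origin under its middle. Leave alone.
Not all that is in view belongs to the job. What is shaped like the cube_2 but blue or orange is not meant.

How it is judged (in metres and radians):
At the end, for the whole second after the job is handed in: Each loose cube sits in an empty bay of its own (either cube in either): underside within 2 mm of the bay floor, within 5 mm (bay x) and 4 mm (bay y) of the bay's centre, square to it within 0.15 rad, key to the back, label side up; both released and at rest ((((z of cube_1 in the frame of bay_left between -0.002 and 0.002 m and x of cube_1 in the frame of bay_left between -0.005 and 0.005 m and y of cube_1 in the frame of bay_left between -0.004 and 0.004 m and x of cube_1_key in the frame of bay_left above 0.015 m and z of cube_1_key in the frame of bay_left above 0.006 m and angle between the z axis of cube_1 and the z axis of bay_left, either way round below 0.15 rad and angle between the x axis of cube_1 and the x axis of bay_left, either way round below 0.15 rad) and (z of cube_2 in the frame of bay_right between -0.002 and 0.002 m and x of cube_2 in the frame of bay_right between -0.005 and 0.005 m and y of cube_2 in the frame of bay_right between -0.004 and 0.004 m and x of cube_2_key in the frame of bay_right above 0.015 m and z of cube_2_key in the frame of bay_right above 0.006 m and angle between the z axis of cube_2 and the z axis of bay_right, either way round below 0.15 rad and angle between the x axis of cube_2 and the x axis of bay_right, either way round below 0.15 rad)) or ((z of cube_2 in the frame of bay_left between -0.002 and 0.002 m and x of cube_2 in the frame of bay_left between -0.005 and 0.005 m and y of cube_2 in the frame of bay_left between -0.004 and 0.004 m and x of cube_2_key in the frame of bay_left above 0.015 m and z of cube_2_key in the frame of bay_left above 0.006 m and angle between the z axis of cube_2 and the z axis of bay_left, either way round below 0.15 rad and angle between the x axis of cube_2 and the x axis of bay_left, either way round below 0.15 rad) and (z of cube_1 in the frame of bay_right between -0.002 and 0.002 m and x of cube_1 in the frame of bay_right between -0.005 and 0.005 m and y of cube_1 in the frame of bay_right between -0.004 and 0.004 m and x of cube_1_key in the frame of bay_right above 0.015 m and z of cube_1_key in the frame of bay_right above 0.006 m and angle between the z axis of cube_1 and the z axis of bay_right, either way round below 0.15 rad and angle between the x axis of cube_1 and the x axis of bay_right, either way round below 0.15 rad))) and linear speed of each of cube_1, cube_2 below 0.02 m/s); the robot touches nothing.
It fails at once if the fingers press on the window port of cube_1 (contact force between the fingers and cube_1_window above 1 N).
It fails at once if the fingers press on the window port of cube_2 (contact force between the fingers and cube_2_window above 1 N).
It fails at once if the dust cap is pushed more than 15 mm from its place (distance of dust_cap from where it was at the start of the episode above 0.015 m).
It fails at once if the hex driver is pushed more than 15 mm from its place (distance of hex_driver from where it was at the start of the episode above 0.015 m).
It fails at once if the blower is pushed more than 15 mm from its place (distance of blower from where it was at the start of the episode above 0.015 m).
It also fails if it takes over 67 s, if anything falls off the work surface, if the arm or the gripper's body presses on something with over 40 N, if the wrist force passes 120 N, or if a joint passes its speed limit or range.

## Working session

There is one attempt and no reset: what is moved stays moved. The work goes in short steps, Python scripts to look and compute and a tool call to move; the robot and the scene stay as the last step left them, time stands still between calls to the robot, and variables do not carry over. Pictures are saved under pics/ and viewed, at most 11 in all, crops included, and the job is handed in when it is done.

Besides the shell and the picture viewer there is one more tool, called after "Call:" by a JSON object that holds its "op" and its "data", one argument or row to a line. play_rows: Moves the arm, as the interface text tells. Its arguments: {"type":"object","properties":{"plan":{"type":"array","items":{"type":"array"}},"grip":{"type":"number"},"squeeze":{"type":"number"}},"required":["plan"]}

```bash
mkdir -p pics; ls; python3 - <<'E'
from workcell import telemetry, imaging
import cv2
print(telemetry.sense())
for n in("side","top"):
    s=imaging.snapshot(n); cv2.imwrite(f"pics/{n}0.png",s["frame"][:,:,::-1]); print(n,s["fx"],s["fy"],s["cx"],s["cy"],s["R"],s["t"])
E
```

```text
pics
{'t': 0.0, 'qpos': array([ 1.13449722,  0.61591546, -0.01261347,  1.42487507,  0.00812989,
        1.10339495, -0.04040751]), 'dq': array([-0.00079989, -0.00015788,  0.00036218, -0.00265144,  0.00038067,
        0.00043492,  0.00338516]), 'effort': array([-6.80561752e-04, -4.58941233e+01,  2.08899141e-01, -1.65745032e+01,
       -6.10206742e-02,  2.05467618e-02,  2.31955664e-04]), 'ee_pos': array([ 258.68697253, -595.51326331,  239.49145558]), 'eef_rot': array([-3.07342932e+00, -6.38820062e-01,  9.10841943e-04]), 'force': array([-1.05405897, -0.15172132,  0.07002721]), 'wrist_torque': array([-0.0123682 ,  0.01631173,  0.01224912]), 'finger_force': 0.0, 'grip_width': 92.93873147118805}
side 608.0624262758217 608.0624262758217 316.4618985299426 234.6413693876246 [[-0.88659304 -0.46254705  0.00173153]
 [-0.17151663  0.32527552 -0.92993434]
 [ 0.42957517 -0.82477031 -0.36772152]] [ 442.06183704  155.10984223 1216.0848931 ]
top 530.887161585659 530.887161585659 320.34931426233175 240.0721080827324 [[ 0.08516445 -0.99634805  0.00613082]
 [-0.97484948 -0.08459554 -0.20618459]
 [ 0.20595026  0.01158297 -0.97849391]] [ -95.23595405  529.04884671 1068.56442974]
```

View pics/side0.png

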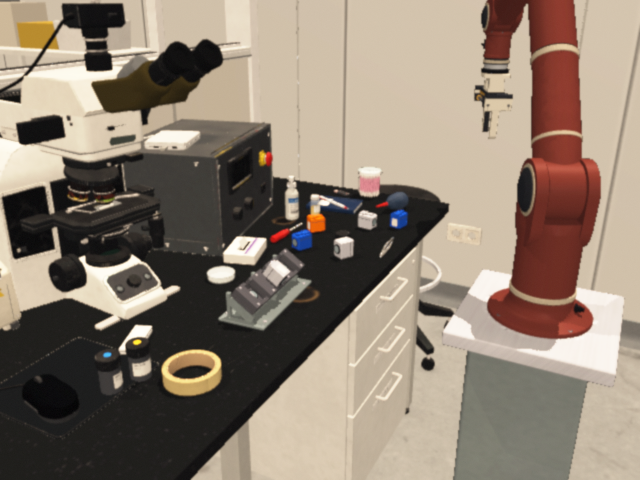

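View pics/top0.png

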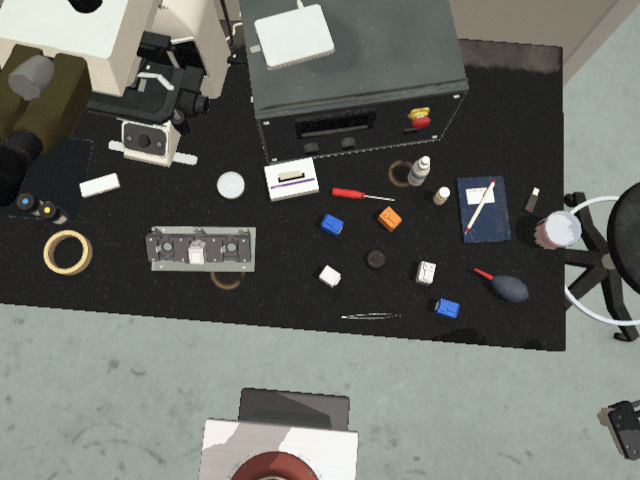

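The side view shows the white-grey cubes at about (344,246) and (367,220), and the cassette at (265,290). In the top view the candidates shaped like cube_2 are white (330,275), white (426,272), blue (332,225), blue (447,308) and orange (390,218). Only the two white ones fit, so I'll confirm them in an enlarged crop.

```bash
python3 - <<'E'
import cv2,numpy as np
t=cv2.imread("pics/top0.png");s=cv2.imread("pics/side0.png")
def c(i,x,y,w,h,W,H): return cv2.resize(i[y:y+h,x:x+w],(W,H),interpolation=cv2.INTER_CUBIC)
a=np.hstack([c(t,310,255,40,40,266,300),c(t,406,252,40,40,267,300),c(s,330,205,50,56,267,300)])
b=np.hstack([c(t,140,220,120,60,500,300)[:, :500],c(s,220,240,100,100,300,300)])
cv2.imwrite("pics/crop1.png",np.vstack([a,b]))
E
```

```text
(no output)
```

View pics/crop1.png

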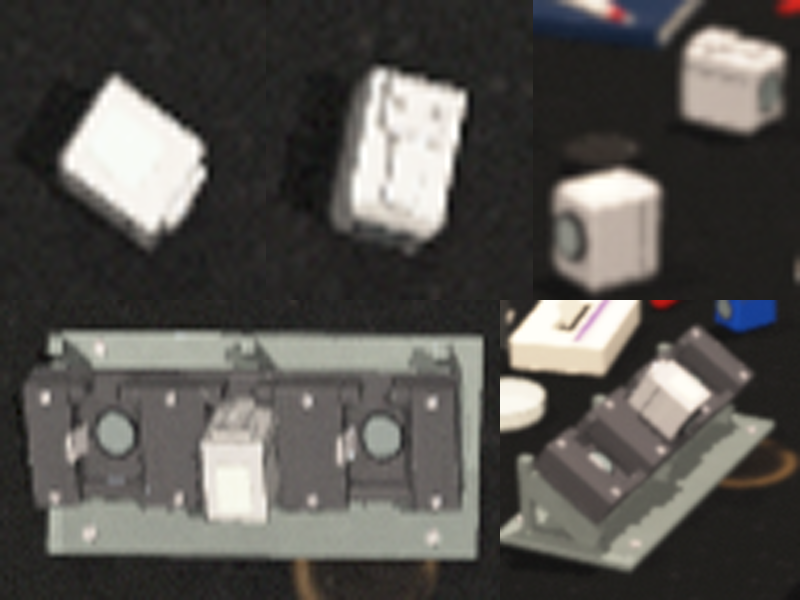

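The enlarged crop settles it:
- **Cube_1:** the white cube at top (330,275) is upright, with a blank label on top. Its key is at the lower right in the image, and its window faces away (side 344,246).
- **Cube_2:** the white cube at top (426,272) is lying with its T-shaped key up. Its long axis runs along world x.

Blue and orange are excluded by the text. The cassette's empty bays are left (168,248) and right (232,248), around the loaded cube at (197,250).

```bash
cat > h.py <<'E'
import numpy as np, cv2
from workcell import telemetry, imaging
def snap(n): return imaging.snapshot(n)
def ray(s,p):
    d=np.array([(p[0]-s["cx"])/s["fx"],(p[1]-s["cy"])/s["fy"],1.]); R=np.array(s["R"]);t=np.array(s["t"])
    return -R.T@t, R.T@d
def plane(s,p,z):
    o,d=ray(s,p); return o+d*(z-o[2])/d[2]
def tri(s1,p1,s2,p2):
    o1,d1=ray(s1,p1);o2,d2=ray(s2,p2);d1/=np.linalg.norm(d1);d2/=np.linalg.norm(d2)
    k=np.linalg.lstsq(np.stack([d1,-d2],1),o2-o1,rcond=None)[0]
    a,b=o1+d1*k[0],o2+d2*k[1]; return (a+b)/2,np.linalg.norm(a-b)
def proj(s,X):
    c=np.array(s["R"])@X+np.array(s["t"]); return np.array([s["fx"]*c[0]/c[2]+s["cx"],s["fy"]*c[1]/c[2]+s["cy"]])
def blobs(img,mask,box,amin=4,amax=1e5):
    m=np.zeros_like(mask);x,y,w,h=box;m[y:y+h,x:x+w]=mask[y:y+h,x:x+w]
    n,l,st,c=cv2.connectedComponentsWithStats(m); return [(c[i].round(1),st[i].tolist(),l==i) for i in range(1,n) if amin<=st[i,4]<=amax]
E
python3 - <<'E'
from h import *
T,S=snap("top"),snap("side")
g=T["frame"].min(2); gs=S["frame"].min(2)
for nm,b,z in(("c1",(312,257,36,36),42),("c2",(406,252,42,40),39)):
    x,y,w,h=b; big=cv2.resize(g[y:y+h,x:x+w],None,fx=8,fy=8,interpolation=cv2.INTER_CUBIC)
    for th in(90,160,190):
        m=(big>th).astype(np.uint8); cs=max(cv2.findContours(m,0,2)[0],key=cv2.contourArea)
        ap=cv2.approxPolyDP(cs,10,True)[:,0]/8.+[x-.44,y-.44]
        W=np.array([plane(T,p,z)[:2] for p in cs[:,0]/8.+[x-.44,y-.44]],np.float32)
        print(nm,th,cv2.contourArea(cs)/64,ap.round(1).tolist(),cv2.minAreaRect(W))
for nm,b in(("s1",(330,230,30,32)),("s2",(354,206,26,26))):
    x,y,w,h=b;m=(gs[y:y+h,x:x+w]>90).astype(np.uint8); cs=max(cv2.findContours(m,0,2)[0],key=cv2.contourArea)
    M=cv2.boundingRect(cs);print(nm,M[0]+x,M[1]+y,M[2:])
def c(f,x,y,w,h,k): return cv2.resize(f[y:y+h,x:x+w,::-1],None,fx=k,fy=k,interpolation=cv2.INTER_CUBIC)
a=c(T["frame"],140,220,130,60,6); b=c(S["frame"],215,240,105,50*2-20,4); d=c(S["frame"],330,205,60,53,6)
o=np.zeros((600,800,3),np.uint8); o[:a.shape[0]-80,:780]=a[:280]
o[280:600,:420]=b; o[280:598,430:790]=d
for i in range(0,780,60): cv2.putText(o,str(140+i//6),(i,10),0,.35,(0,255,255))
for j in range(0,280,60): cv2.putText(o,str(220+j//6),(0,j+4),0,.35,(0,255,255))
for i in range(0,420,40): cv2.putText(o,str(215+i//4),(i,290),0,.3,(0,255,255))
for j in range(0,320,40): cv2.putText(o,str(240+j//4),(0,284+j),0,.35,(0,255,255))
for i in range(0,360,60): cv2.putText(o,str(330+i//6),(430+i,290),0,.3,(0,255,255))
for j in range(0,318,60): cv2.putText(o,str(205+j//6),(430,284+j),0,.35,(0,255,255))
cv2.imwrite("pics/crop2.png",o)
E
```

```text
c1 90 295.2890625 [[326.8, 264.4], [318.6, 276.4], [331.8, 286.9], [337.8, 282.8], [340.6, 278.2], [340.3, 274.1]] ((462.08905029296875, -76.31361389160156), (42.91082000732422, 34.89213943481445), 60.113616943359375)
c1 160 254.8359375 [[326.8, 264.9], [319.3, 276.9], [331.8, 285.4], [335.4, 284.4], [340.2, 278.1], [339.8, 274.2]] ((463.125732421875, -76.93352508544922), (40.71934509277344, 30.75844955444336), 60.768943786621094)
c1 190 240.1328125 [[326.7, 265.2], [319.4, 276.6], [331.9, 285.2], [335.3, 284.2], [340.1, 277.9], [339.6, 274.2]] ((463.1834716796875, -76.97325134277344), (39.81278610229492, 29.79046630859375), 60.90999221801758)
c2 90 329.609375 [[421.9, 260.6], [418.1, 268.4], [416.1, 280.8], [429.7, 283.4], [432.4, 280.9], [435.6, 264.1]] ((488.1882019042969, -278.3268127441406), (35.1822509765625, 48.07801818847656), 80.99866485595703)
c2 160 268.421875 [[422.4, 260.9], [418.4, 278.8], [429.7, 282.8], [431.9, 280.7], [435.2, 264.2]] ((489.34954833984375, -279.8583984375), (30.487417221069336, 43.05689239501953), 80.15372467041016)
c2 190 231.28125 [[422.4, 261.2], [418.7, 278.7], [430.8, 281.8], [435.1, 264.3], [424.7, 261.9], [423.4, 266.7], [425.4, 270.3], [423.8, 275.3]] ((489.7281799316406, -280.07342529296875), (29.64020347595215, 40.9869384765625), 80.42760467529297)
s1 334 236 (20, 23)
s2 358 210 (19, 20)
```

View pics/crop2.png

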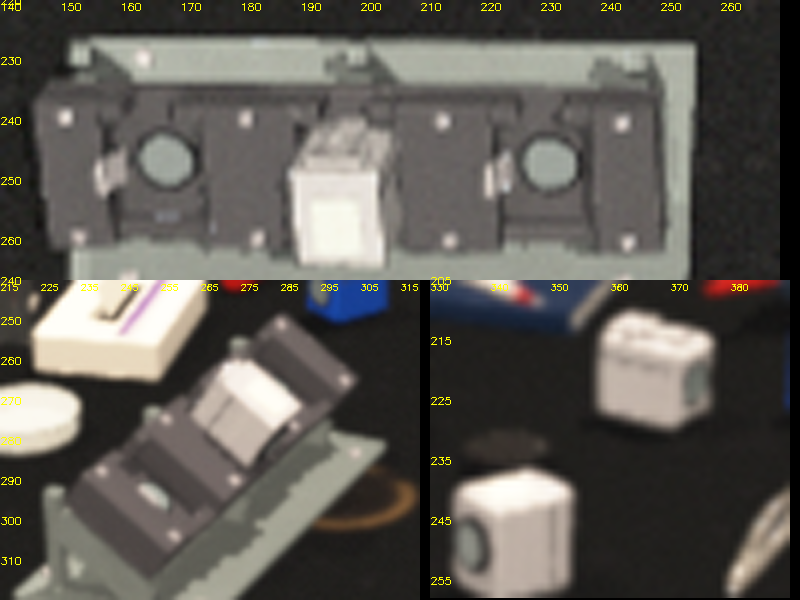

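The crops show eight deck screws in the top view, with back row y≈240 and front row y≈260. At least six of them are also seen in the side view. They give the cassette pose by triangulation, and I'll check the cubes by projecting into the side view.

```bash
python3 - <<'E'
from h import *
from scipy.spatial.transform import Rotation as Ro
T,S=snap("top"),snap("side")
def cen(s,p,r=3):
    f=s["frame"].astype(float).mean(2);x,y=int(round(p[0])),int(round(p[1]))
    w=f[y-r:y+r+1,x-r:x+r+1];w=np.clip(w-np.percentile(w,70),0,None)
    yy,xx=np.mgrid[y-r:y+r+1,x-r:x+r+1];return np.array([(w*xx).sum(),(w*yy).sum()])/w.sum()
tp=[(150.3,239.2),(180.5,239.2),(213.3,239.7),(243.2,240),(152.7,259),(182.5,259.2),(214.5,259.7),(244.2,260)]
sp={0:(239.7,287),4:(258.3,303.5),1:(256.2,274),5:(273.2,289.5),7:(302,264.5),3:(285,250),6:(288.5,276)}
tc=[cen(T,p) for p in tp]; P={}
for i,p in sp.items():
    q=cen(S,p); X,e=tri(T,tc[i],S,q); P[i]=X; print(i,tc[i].round(1),q.round(1),X.round(1),round(e,1))
K=[i for i in(0,4,1,5,3,7,6)]
y=(P[0]-P[3]+P[4]-P[7]);y/=np.linalg.norm(y)
x=(P[0]-P[4]+P[1]-P[5]+P[3]-P[7]);x/=np.linalg.norm(x)
n=np.cross(x,y);n/=np.linalg.norm(n);print("x",x,"y",y,"n",n,"slope",np.degrees(np.arcsin(x[2])))
C=(P[0]+P[3]+P[4]+P[7])/4;print("deck ctr",C, "floor ctr",C-16*n)
# cubes: project into side, compare bbox
for nm,c,R in(("c1",(464.1,-75.2,0),Ro.from_euler('z',-119.2,degrees=True).as_matrix()),
  ("c2",None,None)):
    if nm=="c2":
        z=np.array([.985,-.17,0]);xx=np.array([0,0,1.]);R=np.stack([xx,np.cross(z,xx),z],1);c=np.array([489.5,-280,21])-21*z; print("c2 origin",c)
    V=np.array([proj(S,np.array(c)+R@np.array([a,b,d])) for a in(-18,18) for b in(-15,15) for d in(0,42)]);print(nm,V.min(0).round(1),V.max(0).round(1))
for nm,p in(("cap",(376,260)),("driver L",(332,191)),("driverR",(394,199)),("blower",(508,289)),("blower tip",(476,270))): print(nm,plane(T,p,10).round())
E
```

```text
0 [150.3 239. ] [240.  287.4] [503.8 303.4  72.1] 0.9
4 [153.1 260.7] [258.  303.4] [464.4 300.2  45.6] 4.4
1 [180.4 239.4] [255.2 273.8] [508.9 241.1  73.1] 2.4
5 [182.2 260.2] [273.1 289.5] [469.8 238.5  46.4] 2.4
7 [244.2 261.3] [300.6 264.6] [479.1 108.   46.2] 3.6
3 [243.1 240.1] [284.9 250.8] [518.1 110.7  72.1] 0.5
6 [214.1 261.3] [286.2 273.9] [475.3 171.5  50.7] 8.6
x [0.82753696 0.0602864  0.55816497] y [-0.07515659  0.99717043 -0.00162034] n [-0.55668577 -0.04060907  0.82972999] slope 33.928988049283475
deck ctr [491.35009384 205.59000279  58.9929716 ] floor ctr [500.25706608 206.23974784  45.7172917 ]
c1 [333.8 236.2] [353.4 259.4]
c2 origin [ 468.815 -276.43    21.   ]
c2 [357.5 210.8] [377.  229.6]
cap [ 511. -174.   10.]
driver L [659. -65.  10.]
driverR [ 653. -206.   10.]
blower [ 472. -463.   10.]
blower tip [ 508. -393.   10.]
```

```bash
python3 - <<'E'
from h import *
T,S=snap("top"),snap("side")
yw=np.radians(4.24);yv=np.array([-np.sin(yw),np.cos(yw),0]);h=np.array([np.cos(yw),np.sin(yw),0])
s,c=np.sin(np.radians(35)),np.cos(np.radians(35));xv=c*h+[0,0,s];n=-s*h+[0,0,c]
O=np.array([500.3,206.2,46.])
def onp(sn,p,hgt):
    o,d=ray(sn,p);k=((O+hgt*n-o)@n)/(d@n);X=o+k*d-O;return np.round([X@xv,X@yv],1)
def th(sn,p,r=2):
    f=cv2.resize(sn["frame"].mean(2).astype(np.float32),None,fx=4,fy=4,interpolation=cv2.INTER_CUBIC)
    f=cv2.morphologyEx(f,cv2.MORPH_TOPHAT,cv2.getStructuringElement(2,(17,17)))
    x,y=[int(round(4*v+1.5)) for v in p];w=f[y-9:y+10,x-9:x+10];w=np.clip(w-w.max()*.4,0,None)
    yy,xx=np.mgrid[y-9:y+10,x-9:x+10];return (np.array([(w*xx).sum(),(w*yy).sum()])/w.sum()-1.5)/4
for p in [(150.3,239.2),(180.5,239.2),(213.3,239.7),(243.2,240),(152.7,259),(182.5,259.2),(214.5,259.7),(244.2,260)]:
    q=th(T,p);print("top",q.round(1),onp(T,q,16))
for p in[(239.7,287),(258.3,303.5),(256.2,274),(273.2,289.5),(302,264.5),(285,250)]:
    q=th(S,p);print("side",q.round(1),onp(S,q,16))
for a in[(167.3,246.3),(231.3,246.5)]:print("port",onp(T,a,0))
# loaded cube label face
f=T["frame"].min(2);b=cv2.resize(f[238:268,184:208],None,fx=8,fy=8,interpolation=cv2.INTER_CUBIC)
for t in(170,190,205,215):
    cs=max(cv2.findContours((b>t).astype(np.uint8),0,2)[0],key=cv2.contourArea)
    W=np.array([onp(T,p/8.+[184-.44,238-.44],42) for p in cs[:,0]]);print(t,W.min(0),W.max(0))
E
```

```text
top [150.4 239.1] [23.5 96.1]
top [180.5 239.3] [23.7 33.5]
top [213.4 239.8] [ 23.7 -34.8]
top [243.2 240.1] [ 23.7 -97. ]
top [152.7 259. ] [-22.4  96.5]
top [182.5 259.3] [-22.2  33.5]
top [214.5 259.6] [-22.  -34.2]
top [244.2 259.9] [-21.9 -97.1]
side [240.  287.3] [24.2 97.8]
side [258.1 303.4] [-22.1  97.6]
side [256.  274.2] [24.2 34.7]
side [273.2 289.5] [-21.8  34.7]
side [300.8 264.6] [-21.9 -95.8]
side [284.9 250.7] [ 24.1 -95.6]
port [ 0.4 67.6]
port [  1.7 -68.5]
170 [-20.6 -17.1] [21.1 13.2]
190 [-19.3 -16.7] [16.1 12.8]
205 [-17.9 -16.4] [15.5 12.6]
215 [-17.3 -16.1] [14.9 12.3]
```

```bash
cat >> h.py <<'E'
from scipy.spatial.transform import Rotation as Ro
D=np.degrees; r=np.radians
yw=r(4.15);YV=np.array([-np.sin(yw),np.cos(yw),0]);HX=np.array([np.cos(yw),np.sin(yw),0])
XV=np.cos(r(35))*HX+[0,0,np.sin(r(35))];NV=np.cross(XV,YV)
O=np.array([501.1,206.5,46.2]);RB=np.stack([XV,YV,NV],1)
BAY={"L":O+68*YV,"R":O-68*YV}
UP=np.array([0,0,1.])
def cubeR(x,z): return np.stack([x,np.cross(z,x),z],1)
def yawv(a): return np.array([np.cos(r(a)),np.sin(r(a)),0])
C1=(cubeR(yawv(-119.2),UP),np.array([464.1,-75.2,0]))
C2=(cubeR(UP,yawv(-9.8)),np.array([489.5,-280,21])-21*yawv(-9.8))
def toolin(a,gx,gz):
    """tool pose in cube frame: tilt a deg (0 = along -x_cube, 90 = along -z_cube), grasp point (gx,0,gz); tool y = cube y"""
    z=-np.array([np.cos(r(a)),0,np.sin(r(a))]);y=np.array([0,1.,0]);R=np.stack([np.cross(y,z),y,z],1)
    return R,np.array([gx,0,gz])-3*z
def comp(A,B): return A[0]@B[0],A[0]@B[1]+A[1]
def cur():
    s=telemetry.sense();return Ro.from_rotvec(s["eef_rot"]).as_matrix(),np.array(s["ee_pos"]),s
def plan(R1,p1,N,nd=2,start=None):
    R0,p0,s=cur()
    if start is not None: R0,p0=start
    w=Ro.from_matrix(R0.T@R1).as_rotvec();Rs=Ro.from_rotvec(w/N).as_matrix()
    M=sum(np.linalg.matrix_power(Rs,k) for k in range(N));d=np.linalg.solve(M,R0.T@(p1-p0))
    a=np.round(d/40,nd);b=np.round(D(w)/N/6,nd)
    R,p=R0.copy(),p0.copy();zs=[];Ps=[]
    for k in range(N): p=p+R@(a*40);R=R@Ro.from_rotvec(r(b*6)).as_matrix();Ps.append(p.round().tolist())
    print(N,"x",[a.tolist(),b.tolist()],"dist",np.linalg.norm(p1-p0).round(1),"ang",D(np.linalg.norm(w)).round(1),"-> end err",(p1-p).round(1),D(Ro.from_matrix(R.T@R1).magnitude()).round(1))
    if max(abs(a).max(),abs(b).max())>1: print("TOO BIG")
    print(" path",Ps[::max(1,N//4)]);return R,p
E
python3 - <<'E'
from h import *
print(BAY,RB.round(3).tolist())
G=comp(C1,toolin(90,0,38));print(G)
e=plan(G[0],G[1]+[0,0,110],20)
plan(*G,6,start=e)
E
```

```text
{'L': array([496.17898632, 274.32170467,  46.2       ]), 'R': array([506.02101368, 138.67829533,  46.2       ])} [[0.817, -0.072, -0.572], [0.059, 0.997, -0.042], [0.574, 0.0, 0.819]]
(array([[ 4.87859659e-01,  8.72922077e-01,  2.98727885e-17],
       [ 8.72922077e-01, -4.87859659e-01,  5.34510614e-17],
       [ 6.12323400e-17,  0.00000000e+00, -1.00000000e+00]]), array([464.1, -75.2,  41. ]))
20 x [[0.63, -0.33, 0.11], [-0.0, -0.0, -0.31]] dist 566.9 ang 37.3 -> end err [ 3.  -0.4 -1.6] 0.1
 path [[277.0, -574.0, 236.0], [355.0, -455.0, 214.0], [413.0, -325.0, 192.0], [449.0, -188.0, 170.0]]
6 x [[0.0, 0.01, 0.47], [-0.0, -0.0, -0.0]] dist 111.7 ang 0.1 -> end err [0.9 0.8 1.2] 0.1
 path [[461.0, -75.0, 134.0], [462.0, -75.0, 115.0], [462.0, -75.0, 96.0], [463.0, -76.0, 77.0], [463.0, -76.0, 59.0], [463.0, -76.0, 40.0]]
```

Call:
{"op": "play_rows", "data": {
  "plan": [
    [[0.63, -0.33, 0.11], [0, 0, -0.31]],
    [[0.63, -0.33, 0.11], [0, 0, -0.31]],
    [[0.63, -0.33, 0.11], [0, 0, -0.31]],
    [[0.63, -0.33, 0.11], [0, 0, -0.31]],
    [[0.63, -0.33, 0.11], [0, 0, -0.31]],
    [[0.63, -0.33, 0.11], [0, 0, -0.31]],
    [[0.63, -0.33, 0.11], [0, 0, -0.31]],
    [[0.63, -0.33, 0.11], [0, 0, -0.31]],
    [[0.63, -0.33, 0.11], [0, 0, -0.31]],
    [[0.63, -0.33, 0.11], [0, 0, -0.31]]
  ],
  "grip": 0.6,
  "squeeze": 30
}}

```text
t: 1.65
ee_pos: [403.3, -351.3, 196.7]
eef_rot: [2.931, 1.129, 0.001]
force: [0.4, -0.7, 0.3]
grip_width: 55.9
finger_force: 0.0
```

Call:
{"op": "play_rows", "data": {
  "plan": [
    [[0.63, -0.33, 0.11], [0, 0, -0.31]],
    [[0.63, -0.33, 0.11], [0, 0, -0.31]],
    [[0.63, -0.33, 0.11], [0, 0, -0.31]],
    [[0.63, -0.33, 0.11], [0, 0, -0.31]],
    [[0.63, -0.33, 0.11], [0, 0, -0.31]],
    [[0.63, -0.33, 0.11], [0, 0, -0.31]],
    [[0.63, -0.33, 0.11], [0, 0, -0.31]],
    [[0.63, -0.33, 0.11], [0, 0, -0.31]],
    [[0.63, -0.33, 0.11], [0, 0, -0.31]],
    [[0.63, -0.33, 0.11], [0, 0, -0.31]],
    [[0, 0, 0], [0, 0, 0]]
  ]
}}

```text
t: 3.02
ee_pos: [461.4, -72.7, 152.7]
eef_rot: [-2.707, -1.593, -0.001]
force: [-0.9, 0.4, 0.6]
grip_width: 55.8
finger_force: 0.0
```

```bash
python3 - <<'E'
from h import *
R,p,s=cur();print(p,s["qpos"].round(2),s["grip_width"],s["t"])
G=comp(C1,toolin(90,0,38));plan(*G,6)
E
```

```text
[461.40483951 -72.68253501 152.72305122] [ 0.26  0.47 -0.21  2.04  0.15  0.65 -0.56] 55.75242099804449 3.025
6 x [[-0.0, 0.02, 0.47], [-0.0, -0.0, 0.0]] dist 111.8 ang 0.2 -> end err [-1.5 -0.3  1.1] 0.2
 path [[462.0, -73.0, 134.0], [463.0, -73.0, 115.0], [464.0, -74.0, 96.0], [464.0, -74.0, 78.0], [465.0, -75.0, 59.0], [466.0, -75.0, 40.0]]
```

Call:
{"op": "play_rows", "data": {
  "plan": [
    [[0, 0.02, 0.47], [0, 0, 0]],
    [[0, 0.02, 0.47], [0, 0, 0]],
    [[0, 0.02, 0.47], [0, 0, 0]],
    [[0, 0.01, 0.47], [0, 0, 0]],
    [[0, 0.01, 0.47], [0, 0, 0]],
    [[0, 0, 0.43], [0, 0, 0]],
    [[0, 0, 0], [0, 0, 0]]
  ]
}}

```text
t: 3.9
ee_pos: [463.4, -78.0, 40.8]
eef_rot: [-2.713, -1.584, 0.003]
force: [-1.0, -0.3, -1.0]
grip_width: 55.7
finger_force: 0.0
```

Call:
{"op": "play_rows", "data": {
  "plan": [
    [[0, 0, 0], [0, 0, 0]],
    [[0, 0, 0], [0, 0, 0]],
    [[0, 0, 0], [0, 0, 0]],
    [[0, 0, 0], [0, 0, 0]]
  ],
  "grip": 0
}}

```text
t: 4.4
ee_pos: [464.3, -76.7, 42.0]
eef_rot: [2.711, 1.587, 0.001]
force: [-0.8, -0.8, 3.8]
grip_width: 29.7
finger_force: 30.0
```

```bash
cat >> h.py <<'E'
def incube(C): # grasp in cube frame from the measured pose
    R,p,s=cur();return C[0].T@R, C[0].T@(p-C[1])
E
python3 - <<'E'
from h import *
R,p,s=cur();print(p,s["grip_width"],s["finger_force"],s["t"]);print(incube(C1)[1], Ro.from_matrix(C1[0].T@R).as_rotvec())
T,S=snap("top"),snap("side")
o=np.hstack([cv2.resize(T["frame"][245:305,300:360,::-1],(400,400)),cv2.resize(S["frame"][200:270,310:380,::-1],(400,400))]);cv2.imwrite("pics/g1.png",o)
E
```

```text
[464.26559056 -76.66075809  42.02789192] 29.67480013457015 29.999904334545135 4.4
[ 1.19434303  0.8571926  42.02789192] [-3.34458591e-03 -3.14134031e+00 -1.53543719e-03]
```

View pics/g1.png

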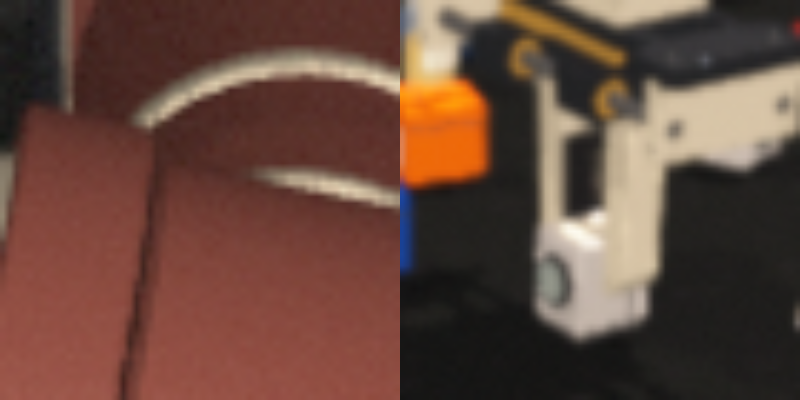

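The picture shows cube_1 held between the fingers at side (344,246), with the fingers on its plain faces and clear of the window. Next I lift it and carry it over to the left bay.

Call:
{"op": "play_rows", "data": {
  "plan": [
    [[0, 0, -0.5], [0, 0, 0]],
    [[0, 0, -1], [0, 0, 0]],
    [[0, 0, -1], [0, 0, 0]],
    [[0, 0, -1], [0, 0, 0]],
    [[0, 0, -1], [0, 0, 0]],
    [[0, 0, 0], [0, 0, 0]]
  ]
}}

```text
t: 5.25
ee_pos: [465.6, -76.6, 223.9]
eef_rot: [2.708, 1.585, 0.008]
force: [-0.2, -0.4, -1.1]
grip_width: 29.6
finger_force: 30.0
```

```bash
cat >> h.py <<'E'
def bay(b,n,x=0,y=0): return RB,BAY[b]+n*NV+x*XV+y*YV
T1=(toolin(90,0,0)[0],np.array([1.2,0,42.]))
E
python3 - <<'E'
from h import *
print(cur()[1],cur()[2]["qpos"].round(2),cur()[2]["grip_width"])
G=comp(bay("L",100,0,-1),T1);print(G[1]);plan(*G,24)
E
```

```text
[465.55859108 -76.55314489 223.90573446] [ 0.29  0.37 -0.24  1.94  0.12  0.84 -0.52] 29.620736848361574
[415.99746076 267.50125705 163.20788201]
24 x [[0.42, 0.14, -0.04], [-0.26, -0.14, -0.83]] dist 352.9 ang 126.2 -> end err [2.8 3.3 1.4] 0.7
 path [[479.0, -65.0, 226.0], [531.0, 27.0, 231.0], [531.0, 132.0, 224.0], [481.0, 221.0, 198.0]]
```

Call:
{"op": "play_rows", "data": {
  "plan": [
    [[0.42, 0.14, -0.04], [-0.26, -0.14, -0.83]],
    [[0.42, 0.14, -0.04], [-0.26, -0.14, -0.83]],
    [[0.42, 0.14, -0.04], [-0.26, -0.14, -0.83]],
    [[0.42, 0.14, -0.04], [-0.26, -0.14, -0.83]],
    [[0.42, 0.14, -0.04], [-0.26, -0.14, -0.83]],
    [[0.42, 0.14, -0.04], [-0.26, -0.14, -0.83]],
    [[0.42, 0.14, -0.04], [-0.26, -0.14, -0.83]],
    [[0.42, 0.14, -0.04], [-0.26, -0.14, -0.83]],
    [[0.42, 0.14, -0.04], [-0.26, -0.14, -0.83]],
    [[0.42, 0.14, -0.04], [-0.26, -0.14, -0.83]],
    [[0.42, 0.14, -0.04], [-0.26, -0.14, -0.83]],
    [[0.42, 0.14, -0.04], [-0.26, -0.14, -0.83]]
  ]
}}

```text
t: 6.75
ee_pos: [532.1, 115.0, 221.4]
eef_rot: [1.367, 2.432, 0.015]
force: [-0.3, -0.3, -1.2]
grip_width: 29.5
finger_force: 30.0
```

Call:
{"op": "play_rows", "data": {
  "plan": [
    [[0.42, 0.14, -0.04], [-0.26, -0.14, -0.83]],
    [[0.42, 0.14, -0.04], [-0.26, -0.14, -0.83]],
    [[0.42, 0.14, -0.04], [-0.26, -0.14, -0.83]],
    [[0.42, 0.14, -0.04], [-0.26, -0.14, -0.83]],
    [[0.42, 0.14, -0.04], [-0.26, -0.14, -0.83]],
    [[0.42, 0.14, -0.04], [-0.26, -0.14, -0.83]],
    [[0.42, 0.14, -0.04], [-0.26, -0.14, -0.83]],
    [[0.42, 0.14, -0.04], [-0.26, -0.14, -0.83]],
    [[0.42, 0.14, -0.04], [-0.26, -0.14, -0.83]],
    [[0.42, 0.14, -0.04], [-0.26, -0.14, -0.83]],
    [[0.42, 0.14, -0.04], [-0.26, -0.14, -0.83]],
    [[0.42, 0.14, -0.04], [-0.26, -0.14, -0.83]]
  ]
}}

```text
t: 8.25
ee_pos: [409.3, 264.0, 158.1]
eef_rot: [-0.111, 2.534, 0.027]
force: [0.5, 1.1, -1.1]
grip_width: 29.6
finger_force: 30.0
```

```bash
python3 - <<'E'
from h import *
print(cur()[1],cur()[2]["qpos"].round(2),cur()[2]["grip_width"],cur()[2]["dq"].round(2))
G=comp(bay("L",40,0,-1),T1);e=plan(*G,6)
E
```

```text
[409.30979633 264.02356427 158.1341187 ] [-0.63  0.45 -0.33  2.38  1.77  0.58 -0.91] 29.5846609659812 [-0.15  0.12 -0.18  0.37  0.94  0.23 -0.54]
6 x [[-0.04, 0.01, 0.25], [0.01, -0.01, 0.02]] dist 60.5 ang 0.9 -> end err [-0.8  0.4 -0.3] 0.2
 path [[416.0, 265.0, 151.0], [423.0, 266.0, 144.0], [430.0, 267.0, 136.0], [437.0, 268.0, 129.0], [444.0, 269.0, 122.0], [451.0, 270.0, 114.0]]
```

Call:
{"op": "play_rows", "data": {
  "plan": [
    [[-0.04, 0.01, 0.25], [0.01, -0.01, 0.02]],
    [[-0.04, 0.01, 0.25], [0.01, -0.01, 0.02]],
    [[-0.04, 0.01, 0.25], [0.01, -0.01, 0.02]],
    [[-0.04, 0.01, 0.25], [0.01, -0.01, 0.02]],
    [[-0.04, 0.01, 0.25], [0.01, -0.01, 0.02]],
    [[-0.04, 0.01, 0.25], [0.01, -0.01, 0.02]],
    [[0, 0, 0], [0, 0, 0]],
    [[0, 0, 0], [0, 0, 0]],
    [[0, 0, 0], [0, 0, 0]]
  ]
}}

```text
t: 9.38
ee_pos: [453.0, 269.9, 116.7]
eef_rot: [-0.087, 2.525, 0.026]
force: [0.2, -0.1, -0.2]
grip_width: 29.8
finger_force: 30.0
```

```bash
cat >> h.py <<'E'
def held(Tc,b,N=0):
    "measured held cube pose in bay frame"
    R,p,s=cur();Rc=R@Tc[0].T;o=p-Rc@Tc[1]
    f=np.array(s["force"]);print("cube in bay",(RB.T@(o-BAY[b])).round(1),"rot",D(Ro.from_matrix(RB.T@Rc).as_rotvec()).round(1),"F bay",(RB.T@f).round(1),"w",round(s["grip_width"],1),"t",s["t"],"q",s["qpos"].round(2))
E
python3 - <<'E'
from h import *
held(T1,"L")
G=comp(bay("L",18,0,-1),T1);e=plan(*G,3,3)
T,S=snap("top"),snap("side")
o=np.hstack([cv2.resize(T["frame"][205:275,130:200,::-1],(400,400)),cv2.resize(S["frame"][235:325,205:295,::-1],(400,400))]);cv2.imwrite("pics/i1.png",o)
E
```

```text
cube in bay [ 3.9 -1.4 40.6] rot [-0.2 -0.3 -0.1] F bay [ 0.  -0.2 -0.3] w 29.8 t 9.375 q [-0.56  0.58 -0.33  2.33  1.95  0.63 -1.03]
3 x [[0.031, 0.002, 0.188], [-0.01, 0.015, -0.008]] dist 22.9 ang 0.4 -> end err [ 0.  0. -0.] 0.0
 path [[456.0, 270.0, 110.0], [460.0, 271.0, 103.0], [463.0, 271.0, 96.0]]
```

View pics/i1.png

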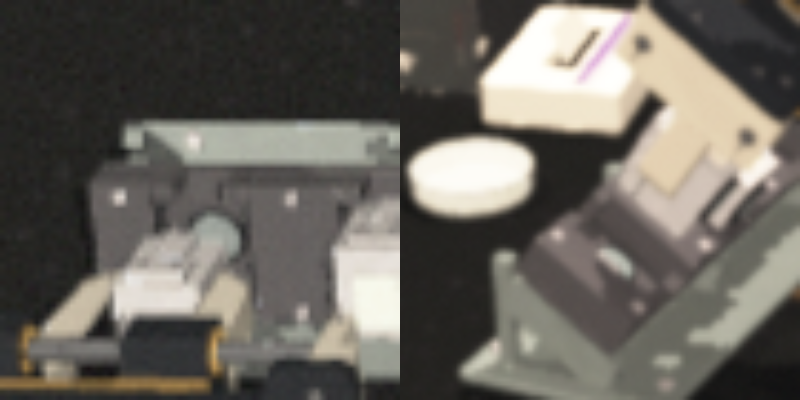

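The picture shows cube_1 hovering over the left bay at top (163,255), with its key to the back and in line with the notch. I'll descend.

Call:
{"op": "play_rows", "data": {
  "plan": [
    [[0.03, 0, 0.19], [-0.01, 0.015, -0.01]],
    [[0.03, 0, 0.19], [-0.01, 0.015, -0.01]],
    [[0.03, 0, 0.19], [-0.01, 0.015, -0.01]],
    [[0, 0, 0], [0, 0, 0]],
    [[0, 0, 0], [0, 0, 0]]
  ]
}}

```text
t: 10.1
ee_pos: [463.3, 270.4, 95.5]
eef_rot: [-0.092, 2.53, 0.028]
force: [-0.6, -0.6, -0.2]
grip_width: 29.7
finger_force: 30.0
```

```bash
python3 - <<'E'
from h import *
held(T1,"L")
G=comp(bay("L",8,0,-1),T1);e=plan(*G,4,3)
E
```

```text
cube in bay [-0.1 -1.5 17.4] rot [-0.  0.  0.] F bay [-0.7 -0.6  0.2] w 29.7 t 10.1 q [-0.54  0.64 -0.34  2.32  2.02  0.65 -1.08]
4 x [[-0.0, 0.003, 0.058], [-0.001, -0.002, 0.001]] dist 9.4 ang 0.1 -> end err [ 0.1  0.1 -0. ] 0.0
 path [[465.0, 271.0, 94.0], [466.0, 271.0, 92.0], [467.0, 271.0, 90.0], [469.0, 271.0, 88.0]]
```

Call:
{"op": "play_rows", "data": {
  "plan": [
    [[0, 0, 0.06], [0, 0, 0]],
    [[0, 0, 0.06], [0, 0, 0]],
    [[0, 0, 0.06], [0, 0, 0]],
    [[0, 0, 0.06], [0, 0, 0]],
    [[0, 0, 0], [0, 0, 0]]
  ]
}}

```text
t: 10.72
ee_pos: [468.9, 271.4, 87.6]
eef_rot: [-0.093, 2.53, 0.029]
force: [0.1, 1.6, -1.4]
grip_width: 29.8
finger_force: 30.0
```

```bash
python3 - <<'E'
from h import *
held(T1,"L")
E
```

```text
cube in bay [ 0.1 -0.9  7.7] rot [0. 0. 0.] F bay [-0.6  1.6 -1.3] w 29.8 t 10.725 q [-0.53  0.66 -0.35  2.31  2.04  0.66 -1.09]
```

Call:
{"op": "play_rows", "data": {
  "plan": [
    [[0, 0, 0.05], [0, 0, 0]],
    [[0, 0, 0.05], [0, 0, 0]],
    [[0, 0, 0], [0, 0, 0]]
  ]
}}

```text
t: 11.1
ee_pos: [471.2, 271.5, 84.4]
eef_rot: [-0.093, 2.53, 0.029]
force: [0.1, 2.9, -1.6]
grip_width: 29.8
finger_force: 30.0
```

```bash
python3 - <<'E'
from h import *
held(T1,"L")
E
```

```text
cube in bay [ 0.1 -1.   3.7] rot [0. 0. 0.] F bay [-0.6  2.9 -1.5] w 29.8 t 11.1 q [-0.53  0.67 -0.35  2.31  2.05  0.66 -1.1 ]
```

Call:
{"op": "play_rows", "data": {
  "plan": [
    [[0, 0.02, 0.03], [0, 0, 0]],
    [[0, 0, 0.03], [0, 0, 0]],
    [[0, 0, 0.03], [0, 0, 0]],
    [[0, 0, 0], [0, 0, 0]]
  ]
}}

```text
t: 11.6
ee_pos: [473.3, 271.7, 81.5]
eef_rot: [-0.091, 2.529, 0.028]
force: [0.8, 0.8, -0.8]
grip_width: 29.7
finger_force: 30.0
```

```bash
python3 - <<'E'
from h import *
held(T1,"L")
E
```

```text
cube in bay [ 0.2 -1.   0.1] rot [-0.1  0.   0. ] F bay [ 0.2  0.8 -1.1] w 29.7 t 11.6 q [-0.52  0.68 -0.35  2.31  2.06  0.67 -1.1 ]
```

Call:
{"op": "play_rows", "data": {
  "plan": [
    [[0, 0, 0.03], [0, 0, 0]],
    [[0, 0, 0.03], [0, 0, 0]],
    [[0, 0, 0], [0, 0, 0]]
  ]
}}

```text
t: 11.98
ee_pos: [473.8, 271.7, 80.7]
eef_rot: [-0.093, 2.528, 0.028]
force: [-6.3, -1.7, 11.1]
grip_width: 30.0
finger_force: 30.0
```

```bash
python3 - <<'E'
from h import *
held(T1,"L")
E
```

```text
cube in bay [ 0.2 -1.  -0.8] rot [-0.  -0.1  0.1] F bay [ 1.1 -1.3 12.8] w 30.0 t 11.975 q [-0.52  0.68 -0.35  2.31  2.06  0.67 -1.11]
```

Call:
{"op": "play_rows", "data": {
  "plan": [
    [[0, 0, 0.03], [0, 0, 0]],
    [[0, 0, 0], [0, 0, 0]]
  ]
}}

```text
t: 12.22
ee_pos: [473.8, 271.7, 80.7]
eef_rot: [-0.094, 2.527, 0.028]
force: [-11.6, -3.0, 19.4]
grip_width: 29.7
finger_force: 30.0
```

```bash
python3 - <<'E'
from h import *
held(T1,"L")
E
```

```text
cube in bay [ 0.2 -1.  -0.8] rot [ 0.  -0.1  0.1] F bay [ 1.4 -2.2 22.6] w 29.7 t 12.225 q [-0.52  0.68 -0.35  2.31  2.06  0.67 -1.11]
```

Call:
{"op": "play_rows", "data": {
  "plan": [
    [[0, 0, -0.03], [0, 0, 0]],
    [[0, 0, 0], [0, 0, 0]],
    [[0, 0, 0], [0, 0, 0]],
    [[0, 0, 0], [0, 0, 0]]
  ],
  "grip": 0.6
}}

```text
t: 12.72
ee_pos: [474.6, 271.9, 79.3]
eef_rot: [-0.091, 2.53, 0.028]
force: [-0.4, 0.6, 0.2]
grip_width: 55.4
finger_force: 0.0
```

Call:
{"op": "play_rows", "data": {
  "plan": [
    [[0, 0, -0.2], [0, 0, 0]],
    [[0, 0, -0.5], [0, 0, 0]],
    [[0, 0, -0.8], [0, 0, 0]],
    [[0, 0, -0.8], [0, 0, 0]],
    [[0.2, 0, -0.8], [0, 0, 0]],
    [[0.5, 0, -0.8], [0, 0, 0]],
    [[0.5, 0, -0.5], [0, 0, 0]],
    [[0, 0, 0], [0, 0, 0]]
  ]
}}

```text
t: 13.72
ee_pos: [350.4, 267.3, 188.9]
eef_rot: [-0.102, 2.535, 0.016]
force: [0.5, -0.8, -0.7]
grip_width: 55.9
finger_force: 0.0
```

```bash
cat >> h.py <<'E'
A2=35
T2=toolin(A2,2,35)
E
python3 - <<'E'
from h import *
held(T1,"L")
T,S=snap("top"),snap("side")
o=np.hstack([cv2.resize(T["frame"][215:285,130:200,::-1],(400,400)),cv2.resize(S["frame"][235:325,215:305,::-1],(400,400))]);cv2.imwrite("pics/r1.png",o)
G=comp(C2,T2);print(G[1],G[0].round(2).tolist());plan(G[0],G[1]-90*G[0][:,2]+[0,0,40],36)
E
```

```text
cube in bay [-39.2   3.2 158.6] rot [-0.4  0.4  0.6] F bay [-0.1 -0.9 -0.8] w 55.9 t 13.725 q [-0.55  0.37 -0.63  2.42  1.52  0.73 -0.82]
[ 504.99133083 -282.67581746   25.45745613] [[0.81, -0.17, -0.57], [-0.14, -0.99, 0.1], [-0.57, 0.0, -0.82]]
36 x [[0.47, -0.26, -0.28], [-0.44, -0.01, -0.63]] dist 594.6 ang 166.2 -> end err [-2.9  3.4  2.7] 0.7
 path [[331.0, 253.0, 187.0], [202.0, 84.0, 175.0], [217.0, -129.0, 162.0], [369.0, -278.0, 149.0]]
```

View pics/r1.png

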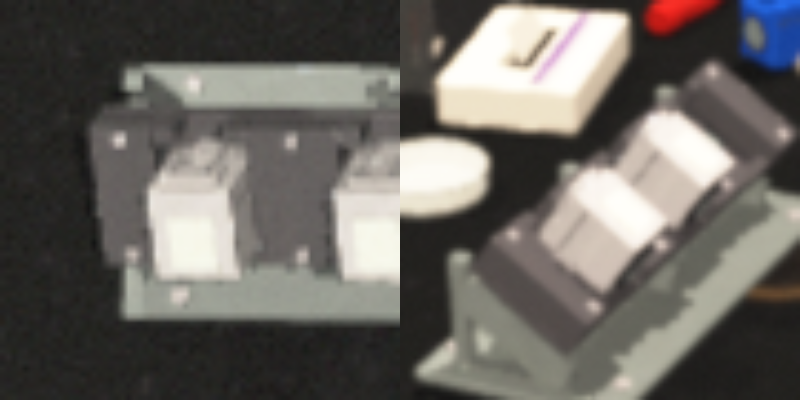

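The picture shows cube_1 seated in the left bay, level with the loaded cube in both views: top (164,248), side (348→ about 351,286 in frame 351/4 scale). Next is cube_2, going by a waypoint so the arm unfolds.

```bash
python3 - <<'E'
from h import *
G=comp(C2,T2)
down=lambda a:np.stack([np.cross(yawv(a),-UP),yawv(a),-UP],1)
e=plan(down(0),np.array([500,0,280.]),18)
e=plan(G[0],G[1]+[0,0,90],20,start=e)
E
```

```text
18 x [[-0.47, -0.14, 0.01], [0.26, 0.25, 0.84]] dist 316.8 ang 99.0 -> end err [-2.3 -2.1  0.2] 0.5
 path [[368.0, 261.0, 199.0], [429.0, 227.0, 235.0], [477.0, 171.0, 260.0], [504.0, 99.0, 275.0], [506.0, 21.0, 280.0]]
20 x [[-0.21, 0.34, 0.25], [0.26, -0.21, 0.8]] dist 328.8 ang 104.3 -> end err [-2.9 -0.3  1.3] 0.7
 path [[516.0, -6.0, 270.0], [566.0, -66.0, 219.0], [581.0, -146.0, 171.0], [555.0, -227.0, 134.0]]
```

```bash
python3 - <<'E'
from h import *
G=comp(C2,T2)
down=lambda a:np.stack([np.cross(yawv(a),-UP),yawv(a),-UP],1)
e=plan(down(-5),np.array([470,0,270.]),18)
e=plan(down(-99.8),np.array([480,-280,230.]),18,start=e)
e=plan(G[0],G[1]+[0,0,90],9,start=e)
E
```

```text
18 x [[-0.44, -0.16, 0.01], [0.27, 0.24, 0.89]] dist 301.2 ang 103.7 -> end err [ 3.1 -2.1 -0.2] 0.3
 path [[367.0, 260.0, 198.0], [423.0, 223.0, 232.0], [464.0, 165.0, 254.0], [482.0, 94.0, 267.0], [473.0, 20.0, 270.0]]
18 x [[-0.27, 0.35, 0.06], [0.0, -0.0, 0.88]] dist 285.2 ang 94.6 -> end err [1.5 0.8 2.8] 0.5
 path [[480.0, -10.0, 268.0], [519.0, -68.0, 258.0], [535.0, -137.0, 249.0], [525.0, -207.0, 239.0], [490.0, -268.0, 230.0]]
9 x [[0.16, -0.01, 0.28], [-0.0, -0.65, -0.01]] dist 114.8 ang 35.3 -> end err [-2.2 -0.5 -1. ] 0.3
 path [[485.0, -282.0, 216.0], [495.0, -283.0, 193.0], [503.0, -283.0, 168.0], [507.0, -283.0, 142.0], [507.0, -282.0, 116.0]]
```

Call:
{"op": "play_rows", "data": {
  "plan": [
    [[-0.44, -0.16, 0.01], [0.27, 0.24, 0.89]],
    [[-0.44, -0.16, 0.01], [0.27, 0.24, 0.89]],
    [[-0.44, -0.16, 0.01], [0.27, 0.24, 0.89]],
    [[-0.44, -0.16, 0.01], [0.27, 0.24, 0.89]],
    [[-0.44, -0.16, 0.01], [0.27, 0.24, 0.89]],
    [[-0.44, -0.16, 0.01], [0.27, 0.24, 0.89]],
    [[-0.44, -0.16, 0.01], [0.27, 0.24, 0.89]],
    [[-0.44, -0.16, 0.01], [0.27, 0.24, 0.89]],
    [[-0.44, -0.16, 0.01], [0.27, 0.24, 0.89]]
  ]
}}

```text
t: 14.95
ee_pos: [464.5, 163.7, 254.2]
eef_rot: [1.117, 2.574, 0.007]
force: [0.8, -0.2, -0.6]
grip_width: 55.8
finger_force: 0.0
```

Call:
{"op": "play_rows", "data": {
  "plan": [
    [[-0.44, -0.16, 0.01], [0.27, 0.24, 0.89]],
    [[-0.44, -0.16, 0.01], [0.27, 0.24, 0.89]],
    [[-0.44, -0.16, 0.01], [0.27, 0.24, 0.89]],
    [[-0.44, -0.16, 0.01], [0.27, 0.24, 0.89]],
    [[-0.44, -0.16, 0.01], [0.27, 0.24, 0.89]],
    [[-0.44, -0.16, 0.01], [0.27, 0.24, 0.89]],
    [[-0.44, -0.16, 0.01], [0.27, 0.24, 0.89]],
    [[-0.44, -0.16, 0.01], [0.27, 0.24, 0.89]],
    [[-0.44, -0.16, 0.01], [0.27, 0.24, 0.89]]
  ]
}}

```text
t: 16.08
ee_pos: [467.0, 0.5, 269.6]
eef_rot: [2.322, 2.11, 0.003]
force: [0.1, -0.7, -0.5]
grip_width: 55.8
finger_force: 0.0
```

Call:
{"op": "play_rows", "data": {
  "plan": [
    [[-0.27, 0.35, 0.06], [0, 0, 0.88]],
    [[-0.27, 0.35, 0.06], [0, 0, 0.88]],
    [[-0.27, 0.35, 0.06], [0, 0, 0.88]],
    [[-0.27, 0.35, 0.06], [0, 0, 0.88]],
    [[-0.27, 0.35, 0.06], [0, 0, 0.88]],
    [[-0.27, 0.35, 0.06], [0, 0, 0.88]],
    [[-0.27, 0.35, 0.06], [0, 0, 0.88]],
    [[-0.27, 0.35, 0.06], [0, 0, 0.88]],
    [[-0.27, 0.35, 0.06], [0, 0, 0.88]]
  ]
}}

```text
t: 17.2
ee_pos: [534.9, -138.4, 248.2]
eef_rot: [2.974, 0.997, 0.005]
force: [0.4, -0.2, -0.3]
grip_width: 55.8
finger_force: 0.0
```

Call:
{"op": "play_rows", "data": {
  "plan": [
    [[-0.27, 0.35, 0.06], [0, 0, 0.88]],
    [[-0.27, 0.35, 0.06], [0, 0, 0.88]],
    [[-0.27, 0.35, 0.06], [0, 0, 0.88]],
    [[-0.27, 0.35, 0.06], [0, 0, 0.88]],
    [[-0.27, 0.35, 0.06], [0, 0, 0.88]],
    [[-0.27, 0.35, 0.06], [0, 0, 0.88]],
    [[-0.27, 0.35, 0.06], [0, 0, 0.88]],
    [[-0.27, 0.35, 0.06], [0, 0, 0.88]],
    [[-0.27, 0.35, 0.06], [0, 0, 0.88]]
  ]
}}

```text
t: 18.32
ee_pos: [477.5, -282.2, 226.6]
eef_rot: [3.125, -0.286, 0.006]
force: [0.2, -0.1, 0.3]
grip_width: 55.8
finger_force: 0.0
```

```bash
python3 - <<'E'
from h import *
R,p,s=cur();print(p,s["qpos"].round(2),s["t"],s["dq"].round(2))
G=comp(C2,T2);plan(G[0],G[1]+[0,0,90],9)
E
```

```text
[ 477.54919167 -282.2494794   226.60343268] [ 0.46  0.48  0.05  1.73 -0.03  0.93 -1.23] 18.325 [ 0.11 -0.02  0.21  0.12 -0.12 -0.09 -0.37]
9 x [[0.16, -0.01, 0.28], [-0.0, -0.65, -0.01]] dist 114.5 ang 35.2 -> end err [-1.1  1.4 -0.4] 0.2
 path [[484.0, -283.0, 215.0], [494.0, -284.0, 192.0], [502.0, -285.0, 167.0], [506.0, -285.0, 142.0], [506.0, -284.0, 116.0]]
```

Call:
{"op": "play_rows", "data": {
  "plan": [
    [[0.16, -0.01, 0.28], [0, -0.65, -0.01]],
    [[0.16, -0.01, 0.28], [0, -0.65, -0.01]],
    [[0.16, -0.01, 0.28], [0, -0.65, -0.01]],
    [[0.16, -0.01, 0.28], [0, -0.65, -0.01]],
    [[0.16, -0.01, 0.28], [0, -0.65, -0.01]],
    [[0.16, -0.01, 0.28], [0, -0.65, -0.01]],
    [[0.16, -0.01, 0.28], [0, -0.65, -0.01]],
    [[0.16, -0.01, 0.28], [0, -0.65, -0.01]],
    [[0.16, -0.01, 0.28], [0, -0.65, -0.01]],
    [[0, 0, 0], [0, 0, 0]],
    [[0, 0, 0], [0, 0, 0]]
  ]
}}

```text
t: 19.7
ee_pos: [507.5, -281.6, 116.8]
eef_rot: [-2.941, 0.247, 0.921]
force: [-1.1, -0.2, 0.1]
grip_width: 55.7
finger_force: 0.0
```

```bash
python3 - <<'E'
from h import *
R,p,s=cur();print(p,s["qpos"].round(2),s["t"],s["dq"].round(2))
G=comp(C2,T2);e=plan(G[0],G[1]+[0,0,30],4);plan(*G,3,start=e)
E
```

```text
[ 507.54421845 -281.59142445  116.78569449] [ 0.35  0.94  0.1   1.28  0.07  1.52 -1.32] 19.7 [ 0.01 -0.02 -0.02 -0.    0.    0.01 -0.  ]
4 x [[0.21, 0.01, 0.32], [0.0, -0.01, 0.01]] dist 61.4 ang 0.3 -> end err [-0.6  0.2 -0.1] 0.1
 path [[507.0, -282.0, 101.0], [507.0, -282.0, 86.0], [506.0, -283.0, 71.0], [506.0, -283.0, 56.0]]
3 x [[0.14, -0.0, 0.21], [0.01, 0.0, -0.0]] dist 30.1 ang 0.1 -> end err [0.1 0.2 0.2] 0.1
 path [[505.0, -283.0, 45.0], [505.0, -283.0, 35.0], [505.0, -283.0, 25.0]]
```

Call:
{"op": "play_rows", "data": {
  "plan": [
    [[0.21, 0.01, 0.32], [0, 0, 0]],
    [[0.21, 0.01, 0.32], [0, 0, 0]],
    [[0.21, 0.01, 0.32], [0, 0, 0]],
    [[0.21, 0.01, 0.32], [0, 0, 0]],
    [[0.14, 0, 0.21], [0, 0, 0]],
    [[0.14, 0, 0.2], [0, 0, 0]],
    [[0, 0, 0], [0, 0, 0]],
    [[0, 0, 0], [0, 0, 0]]
  ]
}}

```text
t: 20.7
ee_pos: [506.1, -281.6, 35.5]
eef_rot: [-2.938, 0.244, 0.92]
force: [-0.1, -0.3, -0.2]
grip_width: 56.0
finger_force: 0.0
```

```bash
python3 - <<'E'
from h import *
G=comp(C2,T2);plan(*G,3)
S=snap("side");cv2.imwrite("pics/g2.png",cv2.resize(S["frame"][180:250,320:410,::-1],(720,560)))
E
```

```text
3 x [[0.04, 0.01, 0.07], [-0.0, -0.01, 0.02]] dist 10.1 ang 0.4 -> end err [-0.1 -0.  -0.4] 0.1
 path [[506.0, -282.0, 32.0], [505.0, -282.0, 29.0], [505.0, -283.0, 26.0]]
```

View pics/g2.png

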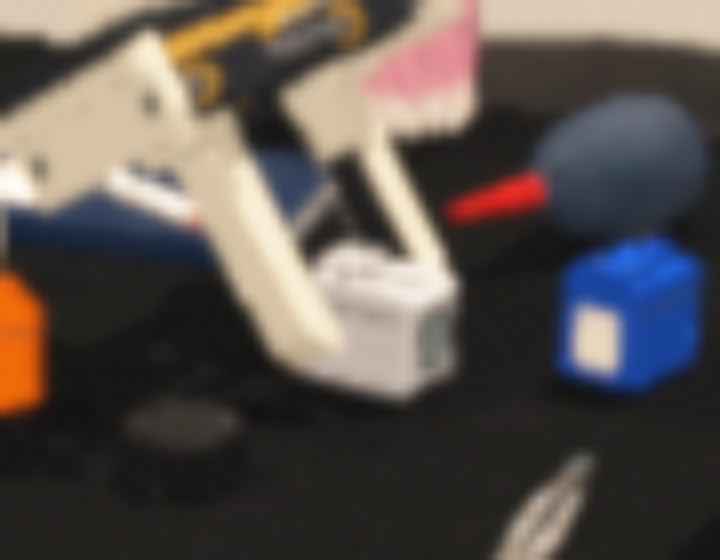

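The picture shows the open fingers either side of cube_2 (side about (368,220)). The lens-like port on its underside faces the robot, so the label end points away. The cap at (343,235) and the blower are clear.

Call:
{"op": "play_rows", "data": {
  "plan": [
    [[0.04, 0.01, 0.07], [0, 0, 0]],
    [[0.04, 0.01, 0.07], [0, 0, 0]],
    [[0.04, 0.01, 0.06], [0, 0, 0]],
    [[0, 0, 0], [0, 0, 0]],
    [[0, 0, 0], [0, 0, 0]]
  ]
}}

```text
t: 21.38
ee_pos: [505.1, -282.5, 25.8]
eef_rot: [-2.938, 0.244, 0.921]
force: [-0.2, -0.2, 0.1]
grip_width: 56.2
finger_force: 0.0
```

Call:
{"op": "play_rows", "data": {
  "plan": [
    [[0, 0, 0], [0, 0, 0]],
    [[0, 0, 0], [0, 0, 0]],
    [[0, 0, 0], [0, 0, 0]],
    [[0, 0, 0], [0, 0, 0]],
    [[0, 0, 0], [0, 0, 0]]
  ],
  "grip": 0,
  "squeeze": 40
}}

```text
t: 22.0
ee_pos: [505.1, -282.4, 25.9]
eef_rot: [-2.938, 0.244, 0.921]
force: [-0.0, 0.8, 0.7]
grip_width: 29.8
finger_force: 40.0
```

```bash
python3 - <<'E'
from h import *
R,p,s=cur();A=C2[0].T@R;print(p,s["grip_width"],s["force"],s["t"]);print("tcp in cube",C2[0].T@(p-C2[1]),"want",T2[1],"rot diff",D(Ro.from_matrix(T2[0].T@A).as_rotvec()))
E
```

```text
[ 505.09889662 -282.43479074   25.85733048] 29.844569671387635 [-0.02152387  0.75185405  0.71276281] 22.0
tcp in cube [ 4.85733048 -0.25581835 36.78570045] want [ 4.45745613  0.         36.72072931] rot diff [ 0.04361993  0.18166692 -0.33050379]
```

Call:
{"op": "play_rows", "data": {
  "plan": [
    [[-0.3, 0, -0.4], [0, 0, 0]],
    [[-0.57, 0, -0.82], [0, 0, 0]],
    [[-0.57, 0, -0.82], [0, 0, 0]],
    [[-0.57, 0, -0.82], [0, 0, 0]],
    [[-0.57, 0, -0.82], [0, 0, 0]],
    [[-0.57, 0, -0.82], [0, 0, 0]],
    [[0, 0, 0], [0, 0, 0]]
  ]
}}

```text
t: 22.88
ee_pos: [505.4, -284.2, 249.9]
eef_rot: [-2.945, 0.246, 0.909]
force: [-0.0, 0.5, -0.1]
grip_width: 29.5
finger_force: 40.0
```

```bash
cat >> h.py <<'E'
T2=(toolin(A2,0,0)[0],np.array([4.86,0,36.8]))
down=lambda a:np.stack([np.cross(yawv(a),-UP),yawv(a),-UP],1)
E
python3 - <<'E'
from h import *
R,p,s=cur();print(p,s["grip_width"],s["qpos"].round(2))
e=plan(down(-60),np.array([470,-180,260.]),10)
e=plan(down(10),np.array([450,20,270.]),13,start=e)
G=comp(bay("R",90,0,-1),T2);print(G)
e=plan(*G,16,start=e)
E
```

```text
[ 505.43034445 -284.21145786  249.92359181] 29.487337726047183 [ 0.35  0.8   0.11  1.17  0.08  1.75 -1.29]
10 x [[-0.05, -0.28, 0.0], [-0.2, 0.55, -0.64]] dist 110.5 ang 51.9 -> end err [-1.6 -1.3 -0.1] 0.2
 path [[506.0, -273.0, 251.0], [504.0, -250.0, 254.0], [498.0, -228.0, 256.0], [490.0, -207.0, 258.0], [478.0, -188.0, 260.0]]
13 x [[0.34, -0.23, -0.02], [0.0, 0.0, -0.9]] dist 200.1 ang 69.9 -> end err [ 1.3 -0.4 -0.3] 0.3
 path [[479.0, -164.0, 261.0], [492.0, -117.0, 263.0], [491.0, -67.0, 266.0], [476.0, -21.0, 268.0], [449.0, 20.0, 270.0]]
(array([[-0.93722876, -0.07236785, -0.34112337],
       [-0.06800353,  0.99737801, -0.02475126],
       [ 0.34202014,  0.        , -0.93969262]]), array([437.525226  , 132.70574258, 152.8560607 ]))
16 x [[0.11, 0.15, 0.2], [0.15, 0.17, -0.86]] dist 162.9 ang 85.8 -> end err [-0.1 -0.3  1. ] 0.5
 path [[454.0, 26.0, 262.0], [467.0, 52.0, 230.0], [468.0, 83.0, 200.0], [455.0, 113.0, 171.0]]
```

Call:
{"op": "play_rows", "data": {
  "plan": [
    [[-0.05, -0.28, 0], [-0.2, 0.55, -0.64]],
    [[-0.05, -0.28, 0], [-0.2, 0.55, -0.64]],
    [[-0.05, -0.28, 0], [-0.2, 0.55, -0.64]],
    [[-0.05, -0.28, 0], [-0.2, 0.55, -0.64]],
    [[-0.05, -0.28, 0], [-0.2, 0.55, -0.64]],
    [[-0.05, -0.28, 0], [-0.2, 0.55, -0.64]],
    [[-0.05, -0.28, 0], [-0.2, 0.55, -0.64]],
    [[-0.05, -0.28, 0], [-0.2, 0.55, -0.64]],
    [[-0.05, -0.28, 0], [-0.2, 0.55, -0.64]],
    [[-0.05, -0.28, 0], [-0.2, 0.55, -0.64]]
  ]
}}

```text
t: 24.12
ee_pos: [469.3, -177.1, 255.8]
eef_rot: [-3.028, -0.818, 0.008]
force: [-1.0, -0.5, -0.5]
grip_width: 29.9
finger_force: 40.0
```

Call:
{"op": "play_rows", "data": {
  "plan": [
    [[0.34, -0.23, -0.02], [0, 0, -0.9]],
    [[0.34, -0.23, -0.02], [0, 0, -0.9]],
    [[0.34, -0.23, -0.02], [0, 0, -0.9]],
    [[0.34, -0.23, -0.02], [0, 0, -0.9]],
    [[0.34, -0.23, -0.02], [0, 0, -0.9]],
    [[0.34, -0.23, -0.02], [0, 0, -0.9]],
    [[0.34, -0.23, -0.02], [0, 0, -0.9]],
    [[0.34, -0.23, -0.02], [0, 0, -0.9]],
    [[0.34, -0.23, -0.02], [0, 0, -0.9]],
    [[0.34, -0.23, -0.02], [0, 0, -0.9]],
    [[0.34, -0.23, -0.02], [0, 0, -0.9]],
    [[0.34, -0.23, -0.02], [0, 0, -0.9]]
  ]
}}

```text
t: 25.62
ee_pos: [456.6, 8.8, 266.1]
eef_rot: [-2.115, -2.312, 0.006]
force: [0.3, 0.0, -1.2]
grip_width: 29.6
finger_force: 40.0
```

```bash
python3 - <<'E'
from h import *
R,p,s=cur();print(p,s["grip_width"],s["qpos"].round(2))
G=comp(bay("R",90,0,-1),T2)
e=plan(*G,16)
E
```

```text
[456.61975588   8.80672711 266.06969434] 29.577646258129747 [ 0.3   0.32 -0.49  1.9   0.18  0.97 -0.18]
16 x [[0.14, 0.15, 0.2], [0.16, 0.16, -0.92]] dist 168.9 ang 90.7 -> end err [0.8 0.9 2.1] 0.2
 path [[462.0, 15.0, 258.0], [476.0, 45.0, 226.0], [474.0, 79.0, 196.0], [458.0, 112.0, 169.0]]
```

Call:
{"op": "play_rows", "data": {
  "plan": [
    [[0.14, 0.15, 0.2], [0.16, 0.16, -0.92]],
    [[0.14, 0.15, 0.2], [0.16, 0.16, -0.92]],
    [[0.14, 0.15, 0.2], [0.16, 0.16, -0.92]],
    [[0.14, 0.15, 0.2], [0.16, 0.16, -0.92]],
    [[0.14, 0.15, 0.2], [0.16, 0.16, -0.92]],
    [[0.14, 0.15, 0.2], [0.16, 0.16, -0.92]],
    [[0.14, 0.15, 0.2], [0.16, 0.16, -0.92]],
    [[0.14, 0.15, 0.2], [0.16, 0.16, -0.92]]
  ]
}}

```text
t: 26.62
ee_pos: [476.8, 69.8, 203.3]
eef_rot: [-1.024, -2.764, 0.013]
force: [0.0, 0.5, -0.7]
grip_width: 29.8
finger_force: 40.0
```

Call:
{"op": "play_rows", "data": {
  "plan": [
    [[0.14, 0.15, 0.2], [0.16, 0.16, -0.92]],
    [[0.14, 0.15, 0.2], [0.16, 0.16, -0.92]],
    [[0.14, 0.15, 0.2], [0.16, 0.16, -0.92]],
    [[0.14, 0.15, 0.2], [0.16, 0.16, -0.92]],
    [[0.14, 0.15, 0.2], [0.16, 0.16, -0.92]],
    [[0.14, 0.15, 0.2], [0.16, 0.16, -0.92]],
    [[0.14, 0.15, 0.2], [0.16, 0.16, -0.92]],
    [[0.14, 0.15, 0.2], [0.16, 0.16, -0.92]],
    [[0, 0, 0], [0, 0, 0]],
    [[0, 0, 0], [0, 0, 0]]
  ]
}}

```text
t: 27.88
ee_pos: [438.8, 131.0, 151.3]
eef_rot: [0.1, -2.792, 0.017]
force: [0.0, -0.1, -1.0]
grip_width: 29.6
finger_force: 40.0
```

```bash
python3 - <<'E'
from h import *
held(T2,"R");G=comp(bay("R",40,0,-1),T2)
e=plan(*G,6)
E
```

```text
cube in bay [ 0.  -2.8 88. ] rot [-0.  -0.  -0.1] F bay [-0.5 -0.1 -0.8] w 29.6 t 27.875 q [ 0.23  0.75 -0.86  1.8   0.41  1.17  0.84]
6 x [[-0.16, 0.01, 0.11], [0.0, 0.0, -0.0]] dist 48.1 ang 0.1 -> end err [ 0.5 -0.6 -1.4] 0.1
 path [[443.0, 132.0, 145.0], [448.0, 132.0, 139.0], [452.0, 133.0, 132.0], [457.0, 134.0, 126.0], [461.0, 135.0, 120.0], [466.0, 135.0, 113.0]]
```

Call:
{"op": "play_rows", "data": {
  "plan": [
    [[-0.16, 0.02, 0.115], [0, 0, 0]],
    [[-0.16, 0.01, 0.115], [0, 0, 0]],
    [[-0.16, 0.01, 0.115], [0, 0, 0]],
    [[-0.16, 0.01, 0.115], [0, 0, 0]],
    [[-0.16, 0.01, 0.115], [0, 0, 0]],
    [[-0.16, 0.01, 0.115], [0, 0, 0]],
    [[0, 0, 0], [0, 0, 0]],
    [[0, 0, 0], [0, 0, 0]]
  ]
}}

```text
t: 28.88
ee_pos: [465.0, 136.5, 112.4]
eef_rot: [0.103, -2.791, 0.016]
force: [-0.2, 0.1, 0.6]
grip_width: 29.6
finger_force: 40.0
```

```bash
python3 - <<'E'
from h import *
held(T2,"R");G=comp(bay("R",18,0,-.5),T2)
e=plan(*G,4,3)
T,S=snap("top"),snap("side")
o=np.hstack([cv2.resize(T["frame"][205:275,190:260,::-1],(400,400)),cv2.resize(S["frame"][215:305,245:335,::-1],(400,400))]);cv2.imwrite("pics/i2.png",o)
E
```

```text
cube in bay [-0.5  0.9 41. ] rot [ 0.1 -0.  -0. ] F bay [0.2 0.1 0.6] w 29.6 t 28.875 q [ 0.19  0.83 -0.82  1.76  0.46  1.14  0.84]
4 x [[-0.12, -0.008, 0.08], [0.003, 0.002, 0.003]] dist 23.1 ang 0.1 -> end err [-0.  -0.1  0. ] 0.0
 path [[468.0, 136.0, 108.0], [472.0, 136.0, 103.0], [475.0, 136.0, 99.0], [479.0, 136.0, 94.0]]
```

View pics/i2.png

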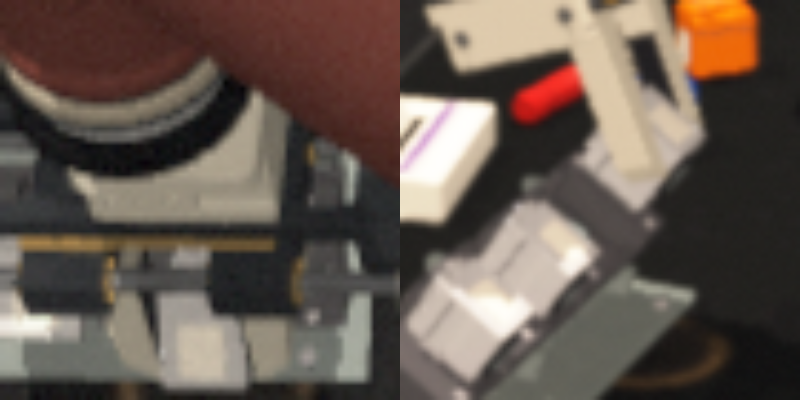

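The picture shows cube_2 above the right bay, label up at top (225,267), and square with the other two cubes in the side view at (292,243).

Call:
{"op": "play_rows", "data": {
  "plan": [
    [[-0.12, -0.01, 0.08], [0, 0, 0]],
    [[-0.12, -0.01, 0.08], [0, 0, 0]],
    [[-0.12, -0.01, 0.08], [0, 0, 0]],
    [[-0.12, -0.01, 0.08], [0, 0, 0]],
    [[0, 0, 0], [0, 0, 0]],
    [[0, 0, 0], [0, 0, 0]]
  ]
}}

```text
t: 29.72
ee_pos: [478.7, 136.0, 93.8]
eef_rot: [0.103, -2.791, 0.016]
force: [0.2, 0.4, -1.3]
grip_width: 29.9
finger_force: 40.0
```

```bash
python3 - <<'E'
from h import *
held(T2,"R");G=comp(bay("R",8,0,-.5),T2)
e=plan(*G,4,3)
E
```

```text
cube in bay [ 0.  -0.7 17.9] rot [ 0.1 -0.  -0. ] F bay [-0.6  0.4 -1.2] w 29.9 t 29.725 q [ 0.18  0.87 -0.8   1.73  0.48  1.13  0.84]
4 x [[-0.051, 0.001, 0.036], [0.003, 0.002, 0.003]] dist 9.9 ang 0.1 -> end err [-0.   0.1  0.1] 0.0
 path [[480.0, 136.0, 92.0], [482.0, 136.0, 90.0], [483.0, 136.0, 88.0], [484.0, 137.0, 86.0]]
```

Call:
{"op": "play_rows", "data": {
  "plan": [
    [[-0.05, 0, 0.035], [0, 0, 0]],
    [[-0.05, 0, 0.035], [0, 0, 0]],
    [[-0.05, 0, 0.035], [0, 0, 0]],
    [[-0.05, 0, 0.035], [0, 0, 0]],
    [[0, 0, 0], [0, 0, 0]],
    [[0, 0, 0], [0, 0, 0]]
  ]
}}

```text
t: 30.48
ee_pos: [484.4, 136.2, 85.8]
eef_rot: [0.103, -2.792, 0.016]
force: [-1.0, 0.6, -1.5]
grip_width: 29.5
finger_force: 40.0
```

```bash
python3 - <<'E'
from h import *
held(T2,"R");G=comp(bay("R",3,0,-.5),T2)
e=plan(*G,2,3)
E
```

```text
cube in bay [ 0.1 -0.8  8.1] rot [ 0.1 -0.  -0. ] F bay [-1.7  0.6 -0.7] w 29.5 t 30.475 q [ 0.18  0.88 -0.8   1.72  0.49  1.13  0.84]
2 x [[-0.052, 0.004, 0.037], [0.006, 0.004, 0.006]] dist 5.1 ang 0.1 -> end err [-0.  0. -0.] 0.0
 path [[486.0, 137.0, 84.0], [487.0, 137.0, 82.0]]
```

Call:
{"op": "play_rows", "data": {
  "plan": [
    [[-0.05, 0, 0.035], [0, 0, 0]],
    [[-0.05, 0, 0.035], [0, 0, 0]],
    [[0, 0, 0], [0, 0, 0]]
  ]
}}

```text
t: 30.85
ee_pos: [487.3, 136.5, 81.6]
eef_rot: [0.102, -2.791, 0.016]
force: [0.5, 0.6, -0.8]
grip_width: 30.0
finger_force: 40.0
```

```bash
python3 - <<'E'
from h import *
held(T2,"R")
E
```

```text
cube in bay [-0.  -0.8  3. ] rot [ 0.1 -0.  -0. ] F bay [-0.   0.6 -1. ] w 30.0 t 30.85 q [ 0.17  0.89 -0.79  1.71  0.5   1.13  0.84]
```

Call:
{"op": "play_rows", "data": {
  "plan": [
    [[-0.03, 0, 0.02], [0, 0, 0]],
    [[-0.03, 0, 0.02], [0, 0, 0]],
    [[0, 0, 0], [0, 0, 0]]
  ]
}}

```text
t: 31.22
ee_pos: [489.0, 136.6, 79.4]
eef_rot: [0.102, -2.792, 0.016]
force: [-0.3, -0.5, -1.3]
grip_width: 30.1
finger_force: 40.0
```

```bash
python3 - <<'E'
from h import *
held(T2,"R")
E
```

```text
cube in bay [ 0.2 -0.8  0.2] rot [ 0.1 -0.  -0. ] F bay [-1.  -0.5 -0.9] w 30.1 t 31.225 q [ 0.17  0.9  -0.79  1.71  0.5   1.13  0.84]
```

Call:
{"op": "play_rows", "data": {
  "plan": [
    [[-0.02, 0, 0.015], [0, 0, 0]],
    [[-0.02, 0, 0.015], [0, 0, 0]],
    [[0, 0, 0], [0, 0, 0]]
  ]
}}

```text
t: 31.6
ee_pos: [489.8, 136.6, 77.8]
eef_rot: [0.103, -2.791, 0.016]
force: [-0.4, -0.8, -0.4]
grip_width: 29.9
finger_force: 40.1
```

```bash
python3 - <<'E'
from h import *
held(T2,"R")
E
```

```text
cube in bay [-0.1 -0.8 -1.6] rot [ 0.1 -0.  -0. ] F bay [-0.6 -0.8 -0.1] w 29.9 t 31.6 q [ 0.17  0.9  -0.79  1.71  0.5   1.13  0.84]
```

Call:
{"op": "play_rows", "data": {
  "plan": [
    [[-0.02, 0, 0.015], [0, 0, 0]],
    [[0, 0, 0], [0, 0, 0]],
    [[0, 0, 0], [0, 0, 0]]
  ]
}}

```text
t: 31.98
ee_pos: [489.9, 136.7, 77.8]
eef_rot: [0.103, -2.79, 0.017]
force: [-1.3, -1.1, 4.8]
grip_width: 29.6
finger_force: 40.1
```

```bash
python3 - <<'E'
from h import *
held(T2,"R")
E
```

```text
cube in bay [-0.1 -0.8 -1.6] rot [0.1 0.  0. ] F bay [ 1.6 -1.   4.7] w 29.6 t 31.975 q [ 0.17  0.9  -0.79  1.71  0.5   1.13  0.84]
```

Call:
{"op": "play_rows", "data": {
  "plan": [
    [[-0.02, 0, 0.015], [0, 0, 0]],
    [[-0.02, 0, 0.015], [0, 0, 0]],
    [[0, 0, 0], [0, 0, 0]]
  ]
}}

```text
t: 32.35
ee_pos: [490.0, 136.7, 77.8]
eef_rot: [0.103, -2.788, 0.019]
force: [-3.5, -3.0, 14.3]
grip_width: 29.8
finger_force: 40.1
```

```bash
python3 - <<'E'
from h import *
held(T2,"R")
E
```

```text
cube in bay [-0.1 -0.8 -1.7] rot [0.  0.2 0.1] F bay [ 5.1 -2.8 13.8] w 29.8 t 32.35 q [ 0.17  0.9  -0.79  1.7   0.5   1.13  0.84]
```

Call:
{"op": "play_rows", "data": {
  "plan": [
    [[0.03, 0, -0.02], [0, 0, 0]],
    [[0, 0, 0], [0, 0, 0]],
    [[0, 0, 0], [0, 0, 0]],
    [[0, 0, 0], [0, 0, 0]]
  ],
  "grip": 0.5
}}

```text
t: 32.85
ee_pos: [489.7, 137.0, 76.9]
eef_rot: [0.103, -2.789, 0.016]
force: [-3.8, 0.3, 5.9]
grip_width: 46.6
finger_force: 3.4
```

Call:
{"op": "play_rows", "data": {
  "plan": [
    [[0.2, 0, -0.2], [0, 0, 0]],
    [[0.5, 0, -0.6], [0, 0, 0]],
    [[0.6, 0, -0.8], [0, 0, 0]],
    [[0.6, 0, -0.8], [0, 0, 0]],
    [[0, 0, 0], [0, 0, 0]]
  ]
}}

```text
t: 33.48
ee_pos: [453.4, 134.8, 195.2]
eef_rot: [0.104, -2.799, 0.014]
force: [0.0, -0.4, 0.1]
grip_width: 46.5
finger_force: 0.0
```

```bash
python3 - <<'E'
from h import *
held(T2,"R")
# press pose: tool along -NV, tip 25 mm over the label centre (tip = TCP+22)
G=comp(bay("R",0),(toolin(90,0,0)[0],np.array([0,0,42+22+25.])));print(G[1]);plan(*G,12)
S,T=snap("side"),snap("top")
o=np.hstack([cv2.resize(T["frame"][215:285,190:260,::-1],(400,400)),cv2.resize(S["frame"][225:305,235:315,::-1],(400,400),interpolation=cv2.INTER_CUBIC)]);cv2.imwrite("pics/r2.png",o)
E
```

```text
cube in bay [ 37.7   0.  115.5] rot [ 0.2 -0.5 -0. ] F bay [ 0.  -0.4  0.1] w 46.5 t 33.475 q [ 0.24  0.71 -0.89  1.72  0.38  1.27  0.87]
[455.106559   134.9840395  119.10453194]
12 x [[0.01, -0.0, 0.16], [0.0, -0.76, 0.0]] dist 76.1 ang 54.5 -> end err [-0.8 -0.2 -2.1] 0.3
 path [[451.0, 135.0, 189.0], [446.0, 134.0, 171.0], [446.0, 134.0, 151.0], [451.0, 135.0, 133.0]]
```

View pics/r2.png

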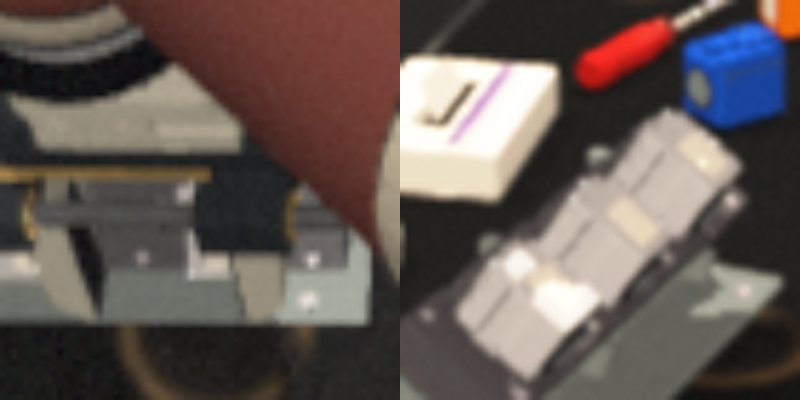

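The picture shows all three cubes in a row with their tops aligned (side about (267,280), (283,268), (298,255)). When the fingers opened they were resting on the deck, so I'll press cube_2 on its label with closed fingers to be sure it is home.

Call:
{"op": "play_rows", "data": {
  "plan": [
    [[0.01, 0, 0.16], [0, -0.76, 0]],
    [[0.01, 0, 0.16], [0, -0.76, 0]],
    [[0.01, 0, 0.16], [0, -0.76, 0]],
    [[0.01, 0, 0.16], [0, -0.76, 0]],
    [[0.01, 0, 0.16], [0, -0.76, 0]],
    [[0.01, 0, 0.16], [0, -0.76, 0]],
    [[0.01, 0, 0.16], [0, -0.76, 0]],
    [[0.01, 0, 0.16], [0, -0.76, 0]],
    [[0.01, 0, 0.16], [0, -0.76, 0]],
    [[0.01, 0, 0.16], [0, -0.76, 0]],
    [[0.01, 0, 0.16], [0, -0.76, 0]],
    [[0.01, 0, 0.16], [0, -0.76, 0]]
  ],
  "grip": 0
}}

```text
t: 35.08
ee_pos: [453.5, 126.1, 120.2]
eef_rot: [-0.106, 2.669, -0.036]
force: [-0.5, 0.2, -1.3]
grip_width: 0.5
finger_force: 0.0
```

Call:
{"op": "play_rows", "data": {
  "plan": [
    [[0, 0, 0], [0, 0, 0]],
    [[0, 0, 0], [0, 0, 0]],
    [[0, 0, 0], [0, 0, 0]]
  ]
}}

```text
t: 35.45
ee_pos: [454.4, 125.8, 121.5]
eef_rot: [-0.1, 2.669, -0.032]
force: [-0.4, -0.9, -0.2]
grip_width: 0.3
finger_force: 0.0
```

```bash
python3 - <<'E'
from h import *
T0=(toolin(90,0,0)[0],np.array([0,0,64.]))
held(T0,"R");G=comp(bay("R",3,0,-1.5),T0);plan(*G,5,3)
E
```

```text
cube in bay [ -8.7 -11.6  28.4] rot [-2.2  8.1  0.8] F bay [-0.5 -0.9  0.1] w 0.3 t 35.45 q [-0.02  0.53 -0.6   2.4   1.86  0.53 -0.63]
5 x [[-0.009, 0.041, 0.123], [-0.072, -0.269, 0.028]] dist 25.9 ang 8.4 -> end err [ 0.  -0.   0.1] 0.0
 path [[457.0, 127.0, 117.0], [459.0, 129.0, 113.0], [462.0, 131.0, 109.0], [465.0, 133.0, 105.0], [468.0, 134.0, 101.0]]
```

Call:
{"op": "play_rows", "data": {
  "plan": [
    [[-0.01, 0.1, 0.03], [-0.07, -0.27, 0.03]],
    [[-0.01, 0.1, 0.06], [-0.07, -0.27, 0.03]],
    [[0, 0, 0.1], [-0.07, -0.27, 0.03]],
    [[0, 0, 0.1], [-0.07, -0.27, 0.03]],
    [[0, 0, 0.1], [-0.07, -0.27, 0.03]],
    [[0, 0, 0], [0, 0, 0]],
    [[0, 0, 0], [0, 0, 0]]
  ]
}}

```text
t: 36.33
ee_pos: [480.5, 143.4, 115.1]
eef_rot: [-0.095, 2.548, 0.019]
force: [-0.3, -0.5, 0.7]
grip_width: 0.3
finger_force: 0.0
```

```bash
python3 - <<'E'
from h import *
T0=(toolin(90,0,0)[0],np.array([0,0,64.]))
held(T0,"R");G=comp(bay("R",3,0,-1.5),T0);plan(*G,5,3)
E
```

```text
cube in bay [17.8  6.2  6.9] rot [-0.3  1.1  0.2] F bay [ 0.2 -0.5  0.8] w 0.3 t 36.325 q [ 0.32  0.95 -1.34  2.42  1.87  1.24 -0.57]
5 x [[0.095, -0.04, 0.02], [-0.011, -0.036, 0.008]] dist 21.0 ang 1.2 -> end err [ 0.1 -0.  -0. ] 0.0
 path [[478.0, 142.0, 112.0], [475.0, 140.0, 110.0], [473.0, 138.0, 107.0], [470.0, 136.0, 104.0], [468.0, 134.0, 101.0]]
```

Call:
{"op": "play_rows", "data": {
  "plan": [
    [[0, 0, -0.5], [0, 0.3, 0]],
    [[0, 0, -0.7], [0, 0.6, 0]],
    [[0, 0, -0.7], [0, 0.8, 0]],
    [[0, 0, 0], [0, 0.8, 0]],
    [[0, 0, 0], [0, 0.8, 0]],
    [[0, 0, 0], [0, 0, 0]],
    [[0, 0, 0], [0, 0, 0]]
  ]
}}

```text
t: 37.2
ee_pos: [440.7, 140.2, 179.2]
eef_rot: [-0.105, 2.894, 0.002]
force: [0.2, 0.2, -0.1]
grip_width: 0.2
finger_force: 0.0
```

```bash
cat >> h.py <<'E'
PT=BAY["R"]+42*NV-1.5*YV-7.5*HX+22*UP
PR=np.stack([-HX,YV,-UP],1)
def press():
    R,p,s=cur();print("tcp rel contact, bay axes",(RB.T@(p-PT)).round(1),"rot",D(Ro.from_matrix(PR.T@R).as_rotvec()).round(1),"F",(RB.T@np.array(s["force"])).round(1),s["t"],s["qpos"].round(2))
E
python3 - <<'E'
from h import *
press();print(PT);e=plan(PR,PT+30*NV,6)
E
```

```text
tcp rel contact, bay axes [16.5  7.8 82. ] rot [  0.4 -14.1  -0. ] F [ 0.1  0.2 -0.3] 37.2 [ 0.44  0.67 -1.31  2.18  1.13  0.91  0.09]
[474.62218435 134.89611277 102.60438586]
6 x [[-0.04, -0.03, 0.23], [-0.01, 0.39, 0.0]] dist 55.1 ang 14.1 -> end err [-1.1 -0.4  1. ] 0.1
 path [[445.0, 139.0, 171.0], [448.0, 138.0, 162.0], [451.0, 137.0, 153.0], [454.0, 136.0, 144.0], [456.0, 135.0, 135.0], [459.0, 134.0, 126.0]]
```

Call:
{"op": "play_rows", "data": {
  "plan": [
    [[-0.04, -0.03, 0.23], [0, 0.39, 0]],
    [[-0.04, -0.03, 0.23], [0, 0.39, 0]],
    [[-0.04, -0.03, 0.23], [0, 0.39, 0]],
    [[-0.04, -0.03, 0.23], [0, 0.39, 0]],
    [[-0.04, -0.03, 0.23], [0, 0.39, 0]],
    [[-0.04, -0.03, 0.23], [0, 0.39, 0]],
    [[0, 0, 0], [0, 0, 0]],
    [[0, 0, 0], [0, 0, 0]]
  ]
}}

```text
t: 38.2
ee_pos: [458.8, 134.0, 126.0]
eef_rot: [0.111, -3.139, 0.009]
force: [-0.3, -0.4, -0.3]
grip_width: 0.7
finger_force: 0.0
```

```bash
python3 - <<'E'
from h import *
press();e=plan(PR,PT+4*NV,5,3)
E
```

```text
tcp rel contact, bay axes [ 0.5  0.2 28.2] rot [0.3 0.1 0.1] F [-0.4 -0.3 -0.1] 38.2 [ 0.4   0.86 -1.25  2.02  0.98  1.06  0.3 ]
5 x [[-0.068, -0.001, 0.1], [-0.011, -0.002, -0.003]] dist 24.2 ang 0.4 -> end err [-0.1  0.  -0.1] 0.0
 path [[462.0, 134.0, 122.0], [464.0, 134.0, 118.0], [467.0, 134.0, 114.0], [470.0, 135.0, 110.0], [472.0, 135.0, 106.0]]
```

Call:
{"op": "play_rows", "data": {
  "plan": [
    [[-0.07, 0, 0.1], [0, 0, 0]],
    [[-0.07, 0, 0.1], [0, 0, 0]],
    [[-0.07, 0, 0.1], [0, 0, 0]],
    [[-0.07, 0, 0.1], [0, 0, 0]],
    [[-0.07, 0, 0.1], [0, 0, 0]],
    [[-0.014, 0, 0.02], [0, 0, 0]],
    [[-0.014, 0, 0.02], [0, 0, 0]],
    [[0, 0, 0], [0, 0, 0]]
  ]
}}

```text
t: 39.2
ee_pos: [474.2, 134.7, 104.3]
eef_rot: [0.11, -3.139, 0.01]
force: [1.0, 0.1, -0.3]
grip_width: 0.2
finger_force: 0.0
```

```bash
python3 - <<'E'
from h import *
press()
E
```

```text
tcp rel contact, bay axes [ 0.6 -0.1  1.7] rot [0.4 0.  0.1] F [ 0.7  0.  -0.8] 39.2 [ 0.38  0.91 -1.22  2.    1.02  1.05  0.3 ]
```

Call:
{"op": "play_rows", "data": {
  "plan": [
    [[-0.014, 0, 0.02], [0, 0, 0]],
    [[-0.014, 0, 0.02], [0, 0, 0]],
    [[0, 0, 0], [0, 0, 0]]
  ]
}}

```text
t: 39.58
ee_pos: [475.2, 134.8, 102.9]
eef_rot: [0.11, -3.139, 0.01]
force: [-0.6, -0.8, 1.6]
grip_width: 0.7
finger_force: 0.9
```

```bash
python3 - <<'E'
from h import *
press()
E
```

```text
tcp rel contact, bay axes [ 0.6 -0.1 -0.1] rot [0.4 0.1 0.1] F [ 0.4 -0.7  1.7] 39.575 [ 0.38  0.91 -1.21  2.    1.03  1.05  0.3 ]
```

Call:
{"op": "play_rows", "data": {
  "plan": [
    [[-0.014, 0, 0.02], [0, 0, 0]],
    [[-0.014, 0, 0.02], [0, 0, 0]],
    [[0, 0, 0], [0, 0, 0]]
  ]
}}

```text
t: 39.95
ee_pos: [475.4, 135.0, 102.3]
eef_rot: [0.111, -3.138, 0.011]
force: [-3.6, -3.2, 11.3]
grip_width: 0.6
finger_force: 5.6
```

```bash
python3 - <<'E'
from h import *
press()
E
```

```text
tcp rel contact, bay axes [ 0.5  0.1 -0.7] rot [0.4 0.1 0.1] F [ 3.4 -2.9 11.5] 39.95 [ 0.38  0.91 -1.21  1.99  1.03  1.05  0.3 ]
```

Call:
{"op": "play_rows", "data": {
  "plan": [
    [[-0.014, 0, 0.02], [0, 0, 0]],
    [[0, 0, 0], [0, 0, 0]]
  ]
}}

```text
t: 40.2
ee_pos: [475.5, 135.1, 102.1]
eef_rot: [0.112, -3.138, 0.012]
force: [-5.1, -1.7, 15.0]
grip_width: 0.8
finger_force: 8.0
```

```bash
python3 - <<'E'
from h import *
press()
E
```

```text
tcp rel contact, bay axes [ 0.4  0.2 -0.9] rot [0.4 0.1 0.1] F [ 4.3 -1.3 15.3] 40.2 [ 0.38  0.91 -1.21  1.99  1.03  1.05  0.3 ]
```

Call:
{"op": "play_rows", "data": {
  "plan": [
    [[0.1, 0, -0.15], [0, 0, 0]],
    [[0.3, 0, -0.8], [0, 0, 0]],
    [[0.5, 0, -1], [0, 0, 0]],
    [[0.5, -0.5, -0.7], [0, 0, 0]],
    [[0.2, -1, -0.3], [0, 0, 0]],
    [[0, -1, 0], [0, 0, 0]],
    [[0, -1, 0], [0, 0, 0]],
    [[0, -1, 0], [0, 0, 0]],
    [[0, -1, 0], [0, 0, 0]],
    [[0, -1, 0], [0, 0, 0]],
    [[0, 0, 0], [0, 0, 0]]
  ]
}}

```text
t: 41.58
ee_pos: [431.3, -131.5, 219.1]
eef_rot: [0.099, -3.138, 0.01]
force: [-0.2, 1.3, 0.6]
grip_width: 0.2
finger_force: 0.0
```

```bash
python3 - <<'E'
from h import *
print(cur()[1:][0],cur()[2]["qpos"].round(2),cur()[2]["force"])
T,S=snap("top"),snap("side")
def onp(sn,p,hgt):
    o,d=ray(sn,p);k=((O+hgt*NV-o)@NV)/(d@NV);X=o+k*d-O;return np.array([X@XV,X@YV])
f=T["frame"].min(2).astype(np.uint8)
for nm,y0 in(("L",68),("M",0),("R",-68)):
    c=proj(T,O+42*NV+y0*YV);x,y=int(c[0])-13,int(c[1])-13
    b=cv2.resize(f[y:y+26,x:x+26],None,fx=8,fy=8,interpolation=cv2.INTER_CUBIC)
    for t in(150,190,205):
        cs=cv2.findContours((b>t).astype(np.uint8),0,2)[0]
        if cs:
            q=max(cs,key=cv2.contourArea);W=np.array([onp(T,p/8.+[x-.44,y-.44],42) for p in q[:,0]]);print(nm,t,W.min(0).round(1),W.max(0).round(1),"yc",round((W.min(0)[1]+W.max(0)[1])/2-y0,1))
print("cap etc",[plane(T,p,10).round().tolist() for p in((376,260),)], T["frame"][260,376],T["frame"][191,340],T["frame"][289,508])
o=np.hstack([T["frame"][200:300,130:270],S["frame"][220:320,210:350]]);cv2.imwrite("pics/end.png",cv2.resize(o[:,:,::-1],(800,286),interpolation=cv2.INTER_CUBIC))
E
```

```text
[ 431.27774085 -131.54425572  219.08814627] [ 1.07  0.66 -1.31  1.98  0.73  1.1   1.06] [-0.18474899  1.30559201  0.56250506]
L 150 [-21.9  43.6] [30.9 80.2] yc -6.1
L 190 [-20.   49.9] [21.1 79.3] yc -3.4
L 205 [-19.3  50.3] [14.9 79. ] yc -3.4
M 150 [-26.8 -21.5] [31.8 13.3] yc -4.1
M 190 [-20.5 -16.9] [15.4 12.6] yc -2.2
M 205 [-18.9 -16.6] [14.6 12.3] yc -2.2
R 150 [-20.1 -88.6] [ 30.7 -54.6] yc -3.6
R 190 [-18.7 -85.8] [ 22.8 -55.7] yc -2.8
R 205 [-18.2 -85.6] [ 17.2 -56.3] yc -2.9
cap etc [[511.0, -174.0, 10.0]] [126  69  57] [235  74  69] [87 92 99]
```

View pics/end.png

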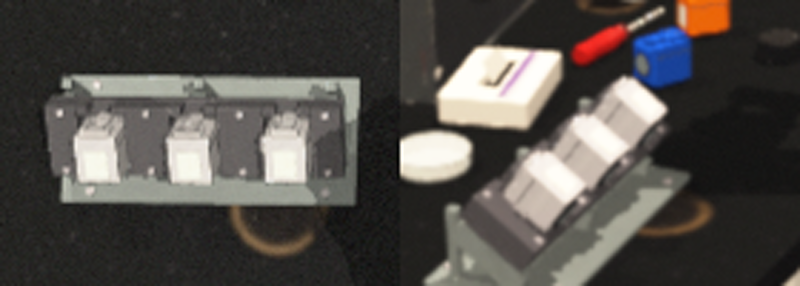

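The picture shows all three cubes seated and level: top (147,254), (164,254) and (180,254 in crop scale), aligned in the side view too. The cap, driver and blower look untouched and the arm is clear.

```bash
python3 -c "
from workcell import finish_job
print(finish_job())"
```

```text
the job is handed in; nothing more can be done
None
```

I put cube_1 in the left bay and cube_2 in the right bay, pressed each to a hard stop on the bay floor and released both, then handed the job in at about 42 s with the arm clear; the verdict wasn't shown.

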